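Take the trial-stacked chocolate ornaments apart onto their boards

TASK

Two chocolate baubles stand on two chocolate plinths: take both stacks apart. First set each bauble gently upright on the middle of the round board of its own colour; only when both baubles are on their boards may the plinths be moved, each laid flat on the middle of the oblong board of its own colour, lengthwise along the board. Do not drop or tip a bauble over, and leave the bowl and the jar where they are.

Things in the scene. Friction and masses are not known exactly. Their poses are not given: they have to be found in the camera images.
- bauble_yellow_center (a point): Glossy yellow chocolate bauble (hollow, about 150 g), round about its vertical z axis, 62 mm tall, 56 mm across at the upright-sided band round its middle (from 18 to 38 mm above its flat 36 mm wide foot, where it is best gripped), narrowing to a 16 mm knob on top. At the start it stands, loose, on the middle of one of the two plinths; which one varies. The point is its centre, 31 mm above its foot; its z axis points up.
- bauble_green_center (a point): Glossy green chocolate bauble (hollow, about 150 g), round about its vertical z axis, 62 mm tall, 56 mm across at the upright-sided band round its middle (from 18 to 38 mm above its flat 36 mm wide foot, where it is best gripped), narrowing to a 16 mm knob on top. At the start it stands, loose, on the middle of one of the two plinths; which one varies. The point is its centre, 31 mm above its foot; its z axis points up.
- plinth_brown_center (a point): Dark brown chocolate plinth, a loose oblong bar (about 220 g) 120 mm long (its y axis), 60 mm wide (its x axis, the way to grip it) and 24 mm high, lying on the work surface (height 0) with a bauble standing on it at the start. The point is its centre, 12 mm above its underside.
- plinth_red_center (a point): Red chocolate plinth, a loose oblong bar (about 220 g) 120 mm long (its y axis), 60 mm wide (its x axis, the way to grip it) and 24 mm high, lying on the work surface (height 0) with a bauble standing on it at the start. The point is its centre, 12 mm above its underside.
- disc_yellow: Round card board, fixed, 92 mm across and 6 mm thick with a flat yellow panel on top: the place of the yellow bauble. It lies on the work surface; its origin is the centre of its underside, so its top is 6 mm above.
- disc_green: Round card board, fixed, 92 mm across and 6 mm thick with a flat green panel on top: the place of the green bauble. It lies on the work surface; its origin is the centre of its underside, so its top is 6 mm above.
- board_brown: Oblong card board, fixed, 150 mm long (its y axis), 88 mm wide (its x axis) and 6 mm thick with a flat dark brown panel on top: the place of the brown plinth. It lies on the work surface; its origin is the centre of its underside, so its top is 6 mm above.
- board_red: Oblong card board, fixed, 150 mm long (its y axis), 88 mm wide (its x axis) and 6 mm thick with a flat red panel on top: the place of the red plinth. It lies on the work surface; its origin is the centre of its underside, so its top is 6 mm above.
- bowl: Loose steel bowl, 150 mm across the rim and 65 mm high, beyond the work; not to be moved. Origin at the centre of its underside.
- jar: Loose white jar with a red cap, 60 mm across and 90 mm high, to the right of the work; not to be moved. Origin at the centre of its underside.
Mind the look-alikes: they are no part of the job. Leave any pink look-alike of the disc_yellow alone. What is shaped like the board_red but turquoise is not meant.

How it is judged:
By the outcome, as a careful person would: the job done as asked, in the order asked, and still so for the second after the job is handed in, with the robot touching nothing.
It also fails if it takes over 128 s, if anything falls off the work surface, if the arm or the gripper's body presses on something with over 40 N, if the wrist force passes 120 N, or if a joint passes its speed limit or range.

ROBOT

A 6-joint arm with a two-finger parallel gripper is mounted at the origin on the work surface. World frame = base frame: x ahead of the robot, y to its left, z up, the work surface at z = 0. Lengths are in m, angles in degrees, forces in N, time in s.
With the tool pointing down it reaches from about 0.35 to 0.875 m from the base axis. Payload 4.2 kg.
Tool frame: the origin (TCP) lies between the finger pads; the fingertips stand 14 mm ahead of it and the grasp point (between the pads) lies 5 mm behind it; x points along the fingers, y is the direction in which the jaws open and shut, and the axes are right-handed (so a half turn about x gives the same grasp; the last joint's range is limited). The gripper opens to 87 mm and grips with 3 to 60 N. Pads are 19 mm wide; open, the fingers measure 117 mm over their backs; the gripper's body (75 mm by 190 mm) begins 51 mm behind the grasp point.
Start: joints at [-61.501, 22.042, 0.453, 0, -68.411, -14.817], TCP at [0.148, -0.607, 0.237] pointing down, gripper open.
Joint ranges: [-179.83, 179.83], [-69.29, 118.12], [-61.27, 80.66], [-181.25, 117.63], [-171.15, -9.14], [-177.46, 177.46]. Speed limits (degrees/s): [159.86, 159.86, 180, 180, 180, 180].

INTERFACE

Orientations are given as a 3x3 rotation matrix whose columns are the frame's x, y, z axes.
In Python, from station import r, imaging, job gives the robot as it stands. The module is installed in compiled form; this text tells all that it offers.
- The arm moves only by the tool apply_moves, never from a script. Its arguments are lists of equal length, an entry for each row: "xyz": the shift along the tool's x, y, z in m, a list of three; "twist": the turn about the tool's x in degrees; "claw": the opening, from 0 (shut) to 1 (fully open). A call has 1 to 12 rows; each row shifts and turns the pose as measured when the row begins, along the tool's axes as they then stand; what a row does not reach is not made up. A row lasts 1/10 s, in which the tool goes at most 50 mm and 8.59 degrees, less where a joint would pass 70% of its speed; a pose out of reach is approached as far as the arm can. A call is refused whole if a number of a shift passes 0.05 or a number of a turn 8.59, either way. A call with a gripper value outside its range is refused whole. The fingers move at their own pace and stop on an object; the grip force is fixed at half the most. Time passes only in rows, so rows that do not move let the fingers close. It gives the time, the measured TCP pose, the force and the opening at its end, in the units of the state.
- r.sense(): the state, without advancing time (a new reading comes with each control period).
- imaging.capture(name): name is "scene" or "top" or "wrist"; returns a dict with "pixels" (400x640x3 uint8, red, green, blue), "mtx" (3x3 intrinsics, pixels), "view" (4x4, takes a point from world to camera coordinates). Camera axes: x right, y down, z forward; pixel columns grow to the right and rows downward; lengths in m; the calibration is good to about 2 mm. A picture is of the moment at which its call begins. There is no depth.
- job.finish_job(): hands the job in, once; it reports no verdict.
Trained networks look in a picture, given as the dict that the camera call returned (one of the last four; its "shot" number tells which), for a name from the list of things; names that differ only in an ending like _2 or _b are one class to them, and where a whole thing is asked for, a point or a joint stands for the part that bears it (a point fixed in the world has none). Each returns a list of dicts, best first, with "p" (0 to 1); they miss things now and then, are a little off and sometimes report something else, mostly with a low value. They report only what shows in the picture. A call takes as long as a camera call. They do not tell look-alikes from the thing itself.
- imaging.regions_of(query, picture): "mask" (400x640 bool, what is visible of it) and "centre" ([column, row] in pixels, amid what is visible of it).
The state is a dict: "time_s": time; "joints": joint angles; "joint_velocities": joint speeds; "effort": joint torques, N m; "tcp_pos": TCP position; "ee_rot": TCP orientation; "wrist_force": force on the tool from outside, world axes, zero at the start; "moment": the same for the moment, N m; "gripper_width": opening from 0.0 (shut) to 1.0 (fully open).
Only numpy, scipy, OpenCV 4.12 (cv2) and the standard library are available. Lean on these libraries where they do the work, as an engineer would, in place of code of your own. Each camera call takes 0.05 s, during which the arm holds its last target.

## Working session

There is one attempt and no reset: what is moved stays moved. The work goes in short steps, Python scripts to look and compute and a tool call to move; the robot and the scene stay as the last step left them, time stands still between calls to the robot, and variables do not carry over. Pictures are saved under pics/ and viewed, and the job is handed in when it is done.

Besides the shell and the picture viewer there is one more tool, called after "Call:" as name([rows], argument=value, ...), one row to a line, values as JSON. apply_moves: Moves the arm, as the interface text tells. Its arguments: {"type":"object","properties":{"xyz":{"type":"array","items":{"type":"array","items":{"type":"number"}}},"twist":{"type":"array","items":{"type":"number"}},"claw":{"type":"array","items":{"type":"number"}}},"required":["xyz","twist","claw"]}

```bash
mkdir -p pics
cat > h.py <<'E'
import numpy as np,cv2
from station import r,imaging,job
def save(im,n,crop=None,s=1):
    p=im["pixels"][:,:,::-1]
    if crop: p=p[crop[1]:crop[3],crop[0]:crop[2]]
    cv2.imwrite(f"pics/{n}.png",cv2.resize(p,None,fx=s,fy=s,interpolation=cv2.INTER_CUBIC))
def ray(im,uv):
    V=im["view"];R=V[:3,:3];t=V[:3,3]
    d=R.T@np.linalg.inv(im["mtx"])@np.array([uv[0],uv[1],1.]);return -R.T@t,d/np.linalg.norm(d)
def onplane(im,uv,z):
    o,d=ray(im,uv);return o+d*(z-o[2])/d[2]
def proj(im,P):
    P=np.atleast_2d(P);c=P@im["view"][:3,:3].T+im["view"][:3,3];q=c@im["mtx"].T;return q[:,:2]/q[:,2:]
def tri(a,ua,b,ub):
    A=np.zeros((3,3));y=np.zeros(3)
    for im,u in((a,ua),(b,ub)):
        o,d=ray(im,u);M=np.eye(3)-np.outer(d,d);A+=M;y+=M@o
    return np.linalg.solve(A,y)
E
python3 - <<'E'
from h import *
s=r.sense();print({k:np.round(v,3).tolist() for k,v in s.items()})
for n in("scene","top","wrist"):
    im=imaging.capture(n);save(im,n+"0");print(n,np.round(im["view"],3).tolist(),im["mtx"].tolist())
E
```

```text
{'time_s': 0.0, 'joints': [-61.501, 22.093, 0.381, -0.029, -68.411, -14.816], 'joint_velocities': [-0.025, -0.127, 0.007, 0.099, 0.062, -0.057], 'effort': [0.001, -39.066, 18.74, 4.22, 0.011, -0.0], 'tcp_pos': [0.148, -0.607, 0.235], 'ee_rot': [[-0.001, -0.236, 0.972], [0.002, 0.972, 0.236], [-1.0, 0.002, -0.0]], 'wrist_force': [0.782, 0.016, -1.067], 'moment': [0.04, -0.042, 0.009], 'gripper_width': 0.997}
scene [[0.675, 0.738, -0.006, -0.36], [0.459, -0.426, -0.78, -0.216], [-0.578, 0.524, -0.626, 1.775], [0.0, 0.0, 0.0, 1.0]] [[513.0330968072083, 0.0, 319.23906035645814], [0.0, 513.0330968072083, 207.64150223995753], [0.0, 0.0, 1.0]]
top [[-0.017, -1.0, -0.004, -0.04], [-0.98, 0.017, -0.198, 0.547], [0.198, 0.001, -0.98, 1.575], [0.0, 0.0, 0.0, 1.0]] [[499.08622715988844, 0.0, 322.0434865451699], [0.0, 499.08622715988844, 199.9197545083634], [0.0, 0.0, 1.0]]
wrist [[-0.235, 0.972, 0.004, 0.624], [0.929, 0.224, 0.294, -0.038], [0.285, 0.073, -0.956, 0.393], [0.0, 0.0, 0.0, 1.0]] [[322.5282346190871, 0.0, 312.6504642429246], [0.0, 322.5282346190871, 195.1050485471141], [0.0, 0.0, 1.0]]
```

View pics/scene0.png

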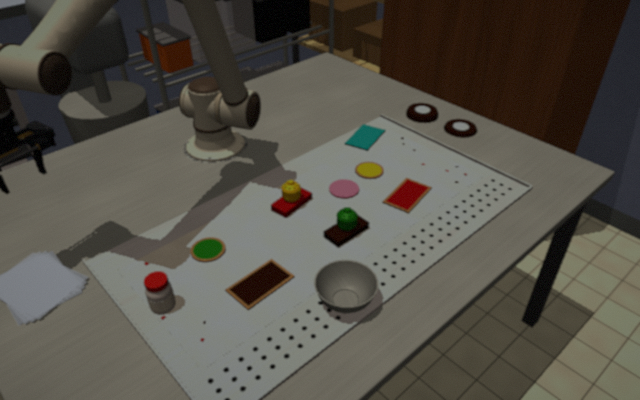

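View pics/top0.png

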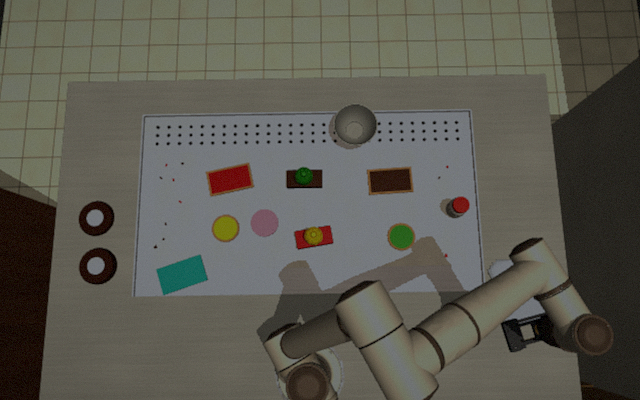

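View pics/wrist0.png

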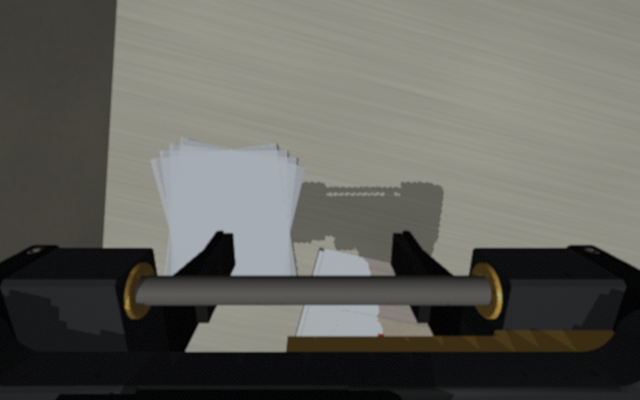

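The top view shows the yellow bauble on the red plinth (313,237) and the green one on the brown plinth (304,178).

- **Round boards:** the candidates are yellow (225,228), pink look-alike (264,222) and green (401,237).
- **Oblong boards:** the candidates are red (230,180), brown (390,181) and turquoise look-alike (182,274).

I choose by the named colour and leave pink and turquoise alone.

```bash
cat > m.py <<'E'
from h import *
a=imaging.capture("top");b=imaging.capture("scene")
save(a,"topcrop",(130,100,490,310),2.2)
for q in["bauble_yellow_center","bauble_green_center","plinth_brown_center","plinth_red_center","disc_yellow","disc_green","board_brown","board_red","bowl","jar"]:
    for n,im in(("top",a),("scene",b)):
        for d in imaging.regions_of(q,im)[:4]:
            m=d["mask"];print(q,n,round(d["p"],2),np.round(d["centre"],1),m.sum(), "rgb",im["pixels"][m].mean(0).round() if m.any() else "", cv2.minAreaRect(np.argwhere(m)[:,::-1].astype(np.float32)) if m.sum()>5 else "")
np.savez("im0.npz",**{f"{n}_{k}":v for n,i in(("a",a),("b",b)) for k,v in i.items() if k in("pixels","mtx","view")})
E
python3 m.py
```

```text
bauble_yellow_center top 0.6 [314.4 235.5] 248 rgb [109.  93.  13.] ((313.7000427246094, 234.90003967285156), (17.441329956054688, 16.54690170288086), 63.43495178222656)
bauble_yellow_center scene 0.65 [290.6 188.6] 338 rgb [98. 79. 14.] ((291.0, 190.5), (21.0, 18.0), 90.0)
bauble_yellow_center scene 0.58 [289.8 202.1] 529 rgb [77. 15. 13.] ((291.05999755859375, 201.0800018310547), (19.799999237060547, 41.599998474121094), 53.13010025024414)
bauble_green_center top 0.63 [305.3 172.6] 234 rgb [15. 61.  9.] ((304.0, 176.0), (16.0, 16.0), 90.0)
bauble_green_center scene 0.9 [344.2 220. ] 342 rgb [16. 55. 11.] ((347.0, 218.5), (21.0, 18.0), 90.0)
bauble_green_center scene 0.48 [260.7 287. ] 1733 rgb [55. 34. 22.] ((259.4999694824219, 283.0000305175781), (31.038118362426758, 63.81995391845703), 54.462318420410156)
plinth_brown_center top 0.71 [312.1 178. ] 441 rgb [38. 24. 16.] ((304.5, 178.0), (18.0, 35.0), 90.0)
plinth_brown_center scene 0.61 [343.2 231.7] 650 rgb [29. 19. 15.] ((346.04412841796875, 229.57350158691406), (22.29481315612793, 45.44712829589844), 59.03623962402344)
plinth_r
[... 2139 characters left out ...]
0, 15.0), 90.0)
bowl top 0.25 [304.4 240.5] 325 rgb [112.  20.  19.] ((313.6483459472656, 236.6261749267578), (17.695751190185547, 35.611324310302734), 81.57302856445312)
bowl scene 0.71 [346.1 286.2] 2686 rgb [81. 78. 70.] ((346.0, 286.0), (52.0, 64.0), 90.0)
bowl scene 0.62 [291.3 203.5] 470 rgb [77.  9.  8.] ((291.41351318359375, 200.88107299804688), (18.821495056152344, 39.333984375), 53.97262954711914)
jar top 0.83 [460.  205.2] 355 rgb [90. 33. 29.] ((457.75006103515625, 206.7500457763672), (17.677669525146484, 22.62741470336914), 45.0)
jar scene 0.63 [156.4 294.4] 1039 rgb [84. 46. 40.] ((159.4730682373047, 292.2345886230469), (42.97583770751953, 27.27650260925293), 74.74488067626953)
```

View pics/topcrop.png

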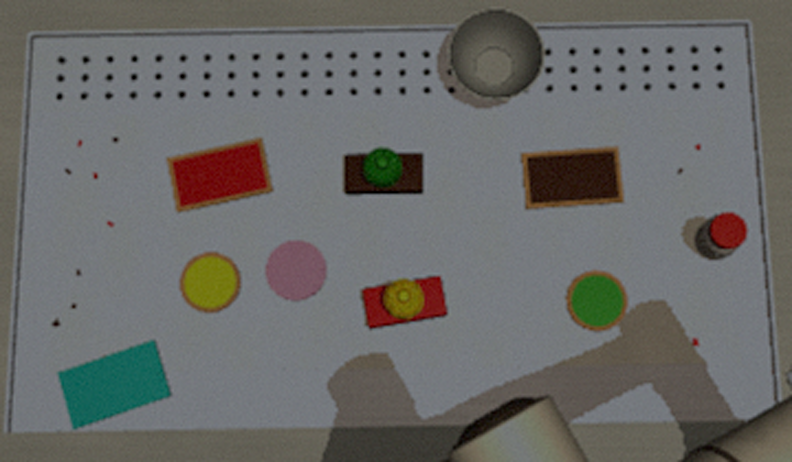

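The crop confirms the choices: all targets are clear and unoccluded. Next I fit known shapes to the masks in both views, with height left free as a check.

```bash
cat > fit.py <<'E'
from h import *
from scipy.optimize import minimize
def hull(im,P):
    return cv2.convexHull(proj(im,P).astype(np.float32))[:,0]
def fill(polys,off,shape,S=4):
    m=np.zeros(((shape[3]-shape[1])*S,(shape[2]-shape[0])*S),np.uint8)
    for p in polys: cv2.fillConvexPoly(m,np.round(((p-[shape[0],shape[1]]+0.5)*S-0.5)*16).astype(np.int32),255,shift=4)
    return cv2.resize(m,None,fx=1/S,fy=1/S,interpolation=cv2.INTER_AREA)/255.
def rot(a):
    c,s=np.cos(a),np.sin(a);return np.array([[c,-s],[s,c]])
def box(x,y,z0,yaw,w,l,h):
    c=np.array([[i*w/2,j*l/2] for i in(-1,1) for j in(-1,1)])@rot(yaw).T+[x,y]
    return np.vstack([np.c_[c,np.full(4,z0)],np.c_[c,np.full(4,z0+h)]])
def cyl(x,y,prof):
    t=np.linspace(0,2*np.pi,40,endpoint=False)
    return np.vstack([np.c_[x+q*np.cos(t),y+q*np.sin(t),np.full(40,z)] for q,z in prof])
def baub(x,y,z): return cyl(x,y,[(.018,z),(.028,z+.018),(.028,z+.038),(.023,z+.048),(.008,z+.062)])
def fit(model,p0,ims,masks,step):
    bb=[]
    for m in masks:
        ys,xs=np.nonzero(m);bb.append((max(xs.min()-8,0),max(ys.min()-8,0),min(xs.max()+9,640),min(ys.max()+9,400)))
    def f(p):
        c=0
        for im,m,b in zip(ims,masks,bb):
            R=fill([hull(im,P) for P in model(p)],0,b);M=m[b[1]:b[3],b[0]:b[2]].astype(float)
            M=cv2.GaussianBlur(M,(0,0),.8);R=cv2.GaussianBlur(R,(0,0),.8)
            c+=((R-M)**2).sum()/m.sum()
        return c
    sim=np.vstack([p0]+[np.array(p0)+np.eye(len(p0))[i]*step[i] for i in range(len(p0))])
    o=minimize(f,p0,method="Nelder-Mead",options=dict(initial_simplex=sim,xatol=1e-5,fatol=1e-6,maxiter=600))
    return o.x,o.fun
E
cat > f0.py <<'E'
from fit import *
a=imaging.capture("top");b=imaging.capture("scene")
def get(q,im,near):
    L=[d for d in imaging.regions_of(q,im) if d["mask"].any()]
    L=[d for d in L if np.linalg.norm(np.argwhere(d["mask"])[:,::-1].mean(0)-near)<9]
    return L[0]["mask"] if L else None
T=dict(bauble_yellow_center=[(314,235),(291,190)],bauble_green_center=[(304,176),(347,218)],plinth_brown_center=[(305,178),(346,230)],plinth_red_center=[(314,237),(291,201)],
disc_yellow=[(225.5,227.5),(369,170)],disc_green=[(401,236),(208,250)],board_brown=[(390,180),(260,284)],board_red=[(230,179),(407,195)])
M={k:[get(k,a,v[0]),get(k,b,v[1])] for k,v in T.items()}
for k,v in M.items():
    if any(x is None for x in v): print("missing",k,[x is None for x in v])
ims=[a,b]
for k in("disc_yellow","disc_green"):
    x0=onplane(a,T[k][0],.006)
    for nm,ii in(("both",[0,1]),("top",[0]),("scene",[1])):
        ii=[i for i in ii if M[k][i] is not None]
        if nm=="both": g=lambda p:[cyl(p[0],p[1],[(.046,p[2]-.006),(.046,p[2])])];p0=[x0[0],x0[1],.01]
        else: g=lambda p:[cyl(p[0],p[1],[(.046,0),(.046,.006)])];p0=x0[:2]
        if ii: print(k,nm,*fit(g,p0,[ims[i] for i in ii],[M[k][i] for i in ii],[.005,.005,.004]))
for k,y0 in(("board_brown",0),("board_red",.2)):
    x0=onplane(a,T[k][0],.006)
    for nm,ii in(("both",[0,1]),("top",[0]),("scene",[1])):
        if nm=="both": g=lambda p:[box(p[0],p[1],p[3]-.006,p[2],.088,.15,.006)];p0=[x0[0],x0[1],y0,.01]
        else: g=lambda p:[box(p[0],p[1],0,p[2],.088,.15,.006)];p0=[x0[0],x0[1],y0]
        p,e=fit(g,p0,[ims[i] for i in ii],[M[k][i] for i in ii],[.005,.005,.08,.004]);p[2]=np.degrees(p[2]);print(k,nm,p,e)
for k,bb,y0 in(("plinth_brown_center","bauble_green_center",0),("plinth_red_center","bauble_yellow_center",.15)):
    x0=onplane(a,T[k][0],.03)
    U=[M[k][i]|M[bb][i] for i in(0,1)]
    # bauble alone: xyz
    print(bb,*fit(lambda p:[baub(*p)],[x0[0],x0[1],.028],ims,M[bb],[.005,.005,.005]))
    p,e=fit(lambda p:[box(p[0],p[1],p[3]-.024,p[2],.06,.12,.024),baub(p[4],p[5],p[3])],[x0[0],x0[1],y0,.026,x0[0],x0[1]],ims,U,[.005,.005,.08,.004,.005,.005]);p[2]=np.degrees(p[2]);print(k,p,e)
E
python3 f0.py
```

```text
missing bauble_yellow_center [True, False]
disc_yellow both [0.46899521 0.2743753  0.00776214] 0.027921398630085394
disc_yellow top [0.46826616 0.27335492] 0.0034181931231315704
disc_yellow scene [0.46798924 0.27759704] 0.013893012625301926
disc_green both [ 0.4304316  -0.30866463  0.0072858 ] 0.027428119203649487
disc_green top [ 0.42985496 -0.31041034] 0.01017778598122381
disc_green scene [ 0.43026892 -0.30665588] 0.0031911192610602963
board_brown both [ 0.62196191 -0.27998041  3.78071678  0.00697911] 0.02009677776675339
board_brown top [ 0.62159608 -0.28151562  3.41053064] 0.006587990480262747
board_brown scene [ 0.6213511  -0.27801083  2.90047035] 0.0074212353592165835
board_red both [6.36338258e-01 2.63358731e-01 1.23945373e+01 7.66450877e-03] 0.019937996278190102
board_red top [ 0.63592878  0.26248045 11.89225952] 0.006091107151055179
board_red scene [ 0.63581026  0.266407   12.41916419] 0.0059121083254415775
bauble_green_center [0.6315721  0.00892902 0.0251242 ] 0.07692521804325979
plinth_brown_center [0.62936879 0.0101966  1.10820497 0.02493057 0.62995654 0.01107443] 0.1314900179215606Traceback (most recent call last):
  File "f0.py", line 28, in <module>
    U=[M[k][i]|M[bb][i] for i in(0,1)]
       ~~~~~~~^~~~~~~~~
TypeError: unsupported operand type(s) for |: 'bool' and 'NoneType'
```

Run:
```python
from h import *
a=imaging.capture("top");b=imaging.capture("scene");w=imaging.capture("wrist")
print(tri(a,(313.7,235.5),b,(291,189.5)), onplane(a,(313.7,235.5),.055),onplane(b,(291,189.5),.055))
s=r.sense();V=w["view"];c=-V[:3,:3].T@V[:3,3]
R=np.array(s["ee_rot"]);print("cam in tool",R.T@(c-s["tcp_pos"]),"fwd",R.T@V[2,:3])
for n,p in(("bowl",(355,124)),("jar",(459,206))): print(n,onplane(a,p,.06))
def tomove(P): return R.T@(np.array(P)-s["tcp_pos"])
print(tomove([.35,0.01,.237]))
```

```text
[ 0.43110472 -0.0192914   0.05394091] [ 0.4299272  -0.02079892  0.055     ] [ 0.43307488 -0.01855626  0.055     ]
cam in tool [-0.14900108 -0.00021805 -0.08055076] fwd [0.95583445 0.00134455 0.29390254]
bowl [ 0.80305493 -0.16455349  0.06      ]
jar [ 0.51724245 -0.49315417  0.06      ]
[-4.47449554e-04  5.51922237e-01  3.42394819e-01]
```

Call:
apply_moves([
  [0, 0.042, 0.026],
  [0, 0.042, 0.026],
  [0, 0.042, 0.026],
  [0, 0.042, 0.026],
  [0, 0.042, 0.026],
  [0, 0.042, 0.026],
  [0, 0.042, 0.026],
  [0, 0.042, 0.026],
  [0, 0.042, 0.026],
  [0, 0.042, 0.026],
  [0, 0.042, 0.026],
  [0, 0.042, 0.026],
], twist=[0, 0, 0, 0, 0, 0, 0, 0, 0, 0, 0, 0], claw=[1, 1, 1, 1, 1, 1, 1, 1, 1, 1, 1, 1])

```text
time_s: 3.5
tcp_pos: [0.3348, -0.0393, 0.2366]
ee_rot: [[0.011, -0.225, 0.974], [-0.0, 0.974, 0.225], [-1.0, -0.003, 0.011]]
wrist_force: [0.5, -1.3, 0.5]
gripper_width: 1.002
```

Call:
apply_moves([
  [0, 0, 0],
  [0, 0, 0],
  [0, 0, 0],
  [0, 0, 0],
  [0, 0, 0],
  [0, 0, 0],
  [0, 0, 0],
  [0, 0, 0],
  [0, 0, 0],
  [0, 0, 0],
  [0, 0, 0],
], twist=[-8.5, -8.5, -8.5, -8.5, -8.5, -8.5, -8.5, -8.5, -8.5, 0, 0], claw=[1, 1, 1, 1, 1, 1, 1, 1, 1, 1, 1])

```text
time_s: 4.6
tcp_pos: [0.3371, -0.0309, 0.2397]
ee_rot: [[0.021, -1.0, -0.008], [0.003, -0.008, 1.0], [-1.0, -0.021, 0.003]]
wrist_force: [0.2, 0.3, -0.1]
gripper_width: 1.002
```

Call:
apply_moves([
  [0, -0.024, -0.002],
  [0, -0.024, -0.002],
  [0, -0.024, -0.002],
  [0, -0.022, -0.002],
  [0, 0, 0],
], twist=[0, 0, 0, 0, 0], claw=[1, 1, 1, 1, 1])

```text
time_s: 5.1
tcp_pos: [0.4342, -0.039, 0.2423]
ee_rot: [[0.023, -1.0, 0.005], [0.004, 0.005, 1.0], [-1.0, -0.023, 0.005]]
wrist_force: [-0.4, -0.6, -0.0]
gripper_width: 1.002
```

Run:
```python
from h import *
w=imaging.capture("wrist");save(w,"w1")
s=r.sense();print(np.round(s["joints"],2),s["tcp_pos"],np.round(s["ee_rot"],4).tolist())
```

```text
[ 16.51   2.12 -24.79   0.12 -61.8  -16.83] [ 0.43273524 -0.0389937   0.24211816] [[0.0222, -0.9997, 0.0046], [0.0047, 0.0047, 1.0], [-0.9997, -0.0222, 0.0048]]
```

View pics/w1.png

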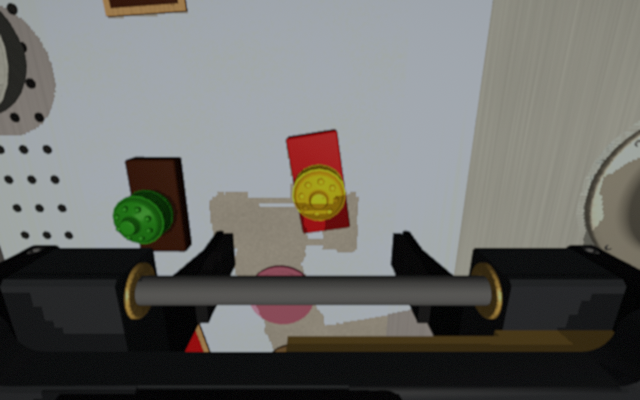

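The wrist view shows the yellow bauble at (320,195) on the red plinth, the green bauble at (140,217) on the brown plinth, and the pink look-alike at (283,293).

```bash
cat > wm.py <<'E'
from fit import *
import pickle,sys
def grab(name,queries,pk):
    w=imaging.capture("wrist");out=dict(im={k:w[k] for k in("pixels","mtx","view")},tcp=r.sense()["tcp_pos"],m={})
    for q in queries:
        out["m"][q]=[(d["p"],d["mask"]) for d in imaging.regions_of(q,w) if d["mask"].any()]
        print(q,[(round(p,2),np.argwhere(m)[:,::-1].mean(0).round(),m.sum(),w["pixels"][m].mean(0).round().tolist()) for p,m in out["m"][q]][:4])
    pickle.dump(out,open(pk,"wb"));save(w,name);return out
if __name__=="__main__": grab(sys.argv[1],sys.argv[2].split(","),sys.argv[1]+".pk")
E
python3 wm.py wy1 bauble_yellow_center,plinth_red_center,bauble_green_center,plinth_brown_center
```

```text
bauble_yellow_center [(0.84, array([317., 192.]), np.int64(2274), [146.0, 128.0, 19.0])]
plinth_red_center [(0.86, array([316., 171.]), np.int64(2690), [143.0, 35.0, 33.0])]
bauble_green_center [(0.57, array([141., 217.]), np.int64(2441), [28.0, 88.0, 20.0])]
plinth_brown_center [(0.83, array([162., 196.]), np.int64(3535), [47.0, 28.0, 19.0])]
```

Call:
apply_moves([
  [0, 0, -0.025],
  [0, 0, -0.025],
  [0, 0, -0.025],
  [0, 0, -0.025],
  [0, 0, 0],
], twist=[0, 0, 0, 0, 0], claw=[1, 1, 1, 1, 1])

```text
time_s: 5.9
tcp_pos: [0.4287, -0.1406, 0.244]
ee_rot: [[0.028, -1.0, -0.002], [0.006, -0.002, 1.0], [-1.0, -0.028, 0.006]]
wrist_force: [0.4, 0.5, -0.0]
gripper_width: 1.002
```

```bash
python3 wm.py wy2 bauble_yellow_center,plinth_red_center,bauble_green_center,plinth_brown_center
```

```text
bauble_yellow_center [(0.79, array([314., 263.]), np.int64(1145), [117.0, 97.0, 14.0])]
plinth_red_center [(0.58, array([311., 232.]), np.int64(1915), [104.0, 18.0, 17.0])]
bauble_green_center [(0.71, array([163., 271.]), np.int64(139), [12.0, 43.0, 8.0])]
plinth_brown_center [(0.82, array([167., 247.]), np.int64(1593), [43.0, 24.0, 17.0])]
```

View pics/wy2.png

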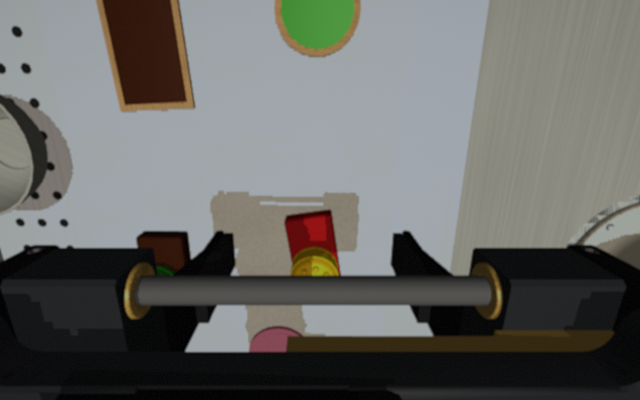

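Call:
apply_moves([
  [0, 0, 0],
  [0, 0, 0],
  [0, 0, 0],
  [0, 0, 0],
  [0, 0, 0],
  [0, 0, 0],
  [0, 0, 0],
  [0, 0, 0],
], twist=[0, 0, 0, 0, 0, 0, 0, 0], claw=[1, 1, 1, 1, 1, 1, 1, 1])

```text
time_s: 6.95
tcp_pos: [0.4294, -0.1364, 0.2441]
ee_rot: [[0.028, -1.0, -0.01], [0.007, -0.01, 1.0], [-1.0, -0.028, 0.006]]
wrist_force: [-0.5, -0.6, 0.9]
gripper_width: 1.0
```

Call:
apply_moves([
  [0, 0, 0.042],
  [0, 0, 0.042],
  [0, 0, 0.042],
  [0, 0, 0.042],
  [0, 0, 0],
], twist=[0, 0, 0, 0, 0], claw=[1, 1, 1, 1, 1])

```text
time_s: 7.45
tcp_pos: [0.429, 0.0356, 0.2455]
ee_rot: [[0.03, -1.0, -0.003], [0.007, -0.003, 1.0], [-1.0, -0.03, 0.007]]
wrist_force: [1.1, -0.7, -0.3]
gripper_width: 1.002
```

```bash
python3 wm.py wy3 bauble_yellow_center,plinth_red_center,bauble_green_center,plinth_brown_center
```

```text
bauble_yellow_center [(0.66, array([315., 122.]), np.int64(2530), [159.0, 144.0, 25.0])]
plinth_red_center [(0.68, array([315., 112.]), np.int64(3317), [158.0, 49.0, 45.0])]
bauble_green_center [(0.63, array([129., 148.]), np.int64(2870), [31.0, 92.0, 23.0])]
plinth_brown_center [(0.87, array([153., 138.]), np.int64(4012), [49.0, 28.0, 19.0]), (0.33, array([315., 122.]), np.int64(2450), [159.0, 144.0, 24.0])]
```

View pics/wy3.png

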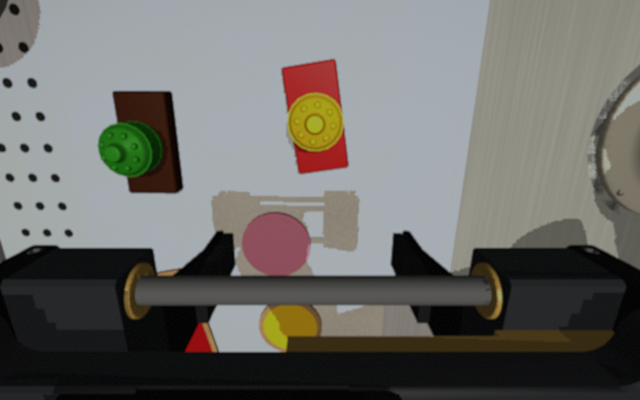

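The wrist view now shows yellow at (315,122), green at (130,150) and the full plinths unoccluded. I'll fit from wrist views 1 and 3.

```bash
cat > f1.py <<'E'
from fit import *
import pickle
A=pickle.load(open("wy1.pk","rb"));B=pickle.load(open("wy3.pk","rb"))
ims=[A["im"],B["im"]]
print("cam base",[(-i["view"][:3,:3].T@i["view"][:3,3]).round(3) for i in ims])
for bb,pl,x0,y0 in(("bauble_yellow_center","plinth_red_center",(.431,-.019),.15),("bauble_green_center","plinth_brown_center",(.63,.01),0.)):
    MB=[A["m"][bb][0][1],B["m"][bb][0][1]];MP=[A["m"][pl][0][1],B["m"][pl][0][1]];U=[a|b for a,b in zip(MB,MP)]
    print(bb,"free",*fit(lambda p:[baub(*p)],[*x0,.028],ims,MB,[.005,.005,.005]))
    for i in(0,1): print("  view",i,*fit(lambda p:[baub(p[0],p[1],.024)],[*x0],ims[i:i+1],MB[i:i+1],[.005,.005]))
    p,e=fit(lambda p:[box(p[0],p[1],p[3]-.024,p[2],.06,.12,.024),baub(p[4],p[5],p[3])],[*x0,y0,.026,*x0],ims,U,[.005,.005,.08,.004,.005,.005]);p[2]=np.degrees(p[2]);print(pl,p.round(4),e)
    for i in (0,1):
        p,e=fit(lambda p:[box(p[0],p[1],0,p[2],.06,.12,.024),baub(p[3],p[4],.024)],[*x0,y0,*x0],ims[i:i+1],U[i:i+1],[.005,.005,.08,.005,.005]);p[2]=np.degrees(p[2]);print("  view",i,p.round(4),e)
s=r.sense();R=np.array(s["ee_rot"])
print(s["tcp_pos"])
E
python3 f1.py
```

```text
cam base [array([ 0.429, -0.121,  0.391]), array([ 0.425, -0.046,  0.394])]
bauble_yellow_center free [ 0.43301148 -0.01820792  0.02548777] 0.009751355983796103
  view 0 [ 0.43334399 -0.01770672] 0.006204748232269166
  view 1 [ 0.43287019 -0.01807604] 0.003607477179194495
plinth_red_center [ 0.4331 -0.0175  8.9288  0.0207  0.4334 -0.0169] 0.019856037478083316
  view 0 [ 0.4331 -0.0176  8.8786  0.4333 -0.0186] 0.016998477749501768
  view 1 [ 0.433  -0.018   8.9239  0.4334 -0.018 ] 0.007440378713674939
bauble_green_center free [0.63037739 0.01055494 0.02654914] 0.016750732609445554
  view 0 [0.63168303 0.01120264] 0.004081176533877536
  view 1 [0.63207978 0.01112731] 0.015986539791930682
plinth_brown_center [ 0.6357  0.012  -0.4936  0.0186  0.6362  0.0124] 0.026833708600948435
  view 0 [ 0.6331  0.011  -1.0416  0.6312  0.0106] 0.020774249011754807
  view 1 [ 0.633   0.011  -0.4771  0.6332  0.0112] 0.014623972349563042
[0.42854372 0.03119751 0.24512867]
```

```bash
cat > go.py <<'E'
from h import *
import sys
x,y,z=map(float,sys.argv[1:4]);s=r.sense();R=np.array(s["ee_rot"]);p=np.array(s["tcp_pos"])
az=np.degrees(np.arctan2(R[1,1],R[0,1]))
print("t",s["time_s"],"tcp",p.round(4),"lean",R[:2,0].round(4),"az",round(az,2),"grip",s["gripper_width"],"F",np.round(s["wrist_force"],1))
d=np.array([x,y,z])-p;print("tool total",(R.T@d).round(4)," lateral",(R.T@(d*[1,1,0])).round(4),"down",(R.T@(d*[0,0,1])).round(4))
if len(sys.argv)>4: print("twist",(az-float(sys.argv[4])+180)%360-180)
E
python3 go.py .4332 -.018 .0475
```

```text
t 7.7 tcp [0.4285 0.0312 0.2451] lean [0.0286 0.0055] az 179.74 grip 1.0000859842829681 F [-0.8 -0.3 -0.5]
tool total [ 0.1974  0.0008 -0.0503]  lateral [-0.0001 -0.0049 -0.0492] down [ 0.1975  0.0056 -0.0011]
```

Call:
apply_moves([
  [0, -0.002, -0.025],
  [0, -0.002, -0.024],
  [0.04, 0.001, 0],
  [0.04, 0.001, 0],
  [0.04, 0.001, 0],
  [0, 0, 0],
], twist=[0, 0, 0, 0, 0, 0], claw=[1, 1, 1, 1, 1, 1])

```text
time_s: 8.3
tcp_pos: [0.4349, -0.0265, 0.124]
ee_rot: [[0.036, -0.999, 0.019], [0.006, 0.019, 1.0], [-0.999, -0.036, 0.007]]
wrist_force: [-0.8, 0.5, -0.0]
gripper_width: 0.999
```

```bash
python3 go.py .4332 -.018 .0475
```

```text
t 8.3 tcp [ 0.4349 -0.0265  0.124 ] lean [0.036  0.0061] az 178.89 grip 0.998734338802513 F [-0.8  0.5 -0. ]
tool total [0.0765 0.0046 0.008 ]  lateral [-0.      0.0019  0.0085] down [ 0.0765  0.0027 -0.0005]
```

Call:
apply_moves([
  [0, 0, 0],
  [0, 0, 0],
  [0, 0, 0],
  [0, 0, 0],
], twist=[0, 0, 0, 0], claw=[1, 1, 1, 1])

```text
time_s: 8.7
tcp_pos: [0.4386, -0.0277, 0.1294]
ee_rot: [[0.045, -0.999, 0.021], [0.007, 0.021, 1.0], [-0.999, -0.045, 0.008]]
wrist_force: [0.3, -0.3, 0.7]
gripper_width: 1.001
```

```bash
python3 go.py .4332 -.018 .0475
```

```text
t 8.7 tcp [ 0.4386 -0.0277  0.1294] lean [0.0451 0.007 ] az 178.77 grip 1.000563525540817 F [ 0.3 -0.3  0.7]
tool total [0.0816 0.0093 0.0089]  lateral [-0.0002  0.0056  0.0096] down [ 0.0818  0.0037 -0.0007]
```

Call:
apply_moves([
  [-0.04, 0, 0],
  [-0.04, 0, 0],
  [-0.04, 0, 0],
  [0, 0, 0],
  [0, 0, 0],
  [0, 0, 0],
  [0, 0, 0],
], twist=[0, 0, 0, 0, 0, 0, 0], claw=[1, 1, 1, 1, 1, 1, 1])

```text
time_s: 9.4
tcp_pos: [0.4336, -0.0279, 0.2589]
ee_rot: [[0.055, -0.998, 0.019], [0.01, 0.02, 1.0], [-0.998, -0.055, 0.011]]
wrist_force: [0.7, 0.2, -0.2]
gripper_width: 1.003
```

```bash
python3 go.py .4332 -.018 .0475
```

```text
t 9.4 tcp [ 0.4336 -0.0279  0.2589] lean [0.0547 0.0096] az 178.87 grip 1.0033048902708985 F [ 0.7  0.2 -0.2]
tool total [0.2112 0.0121 0.0077]  lateral [0.0001 0.0006 0.0099] down [ 0.2111  0.0115 -0.0023]
```

```bash
python3 go.py .4332 -.018 .0475; python3 -c "
from h import *
print(np.round(r.sense()['joints'],2))"
```

```text
t 9.4 tcp [ 0.4336 -0.0279  0.2589] lean [0.0547 0.0096] az 178.87 grip 1.0033048902708985 F [ 0.7  0.2 -0.2]
tool total [0.2112 0.0121 0.0077]  lateral [0.0001 0.0006 0.0099] down [ 0.2111  0.0115 -0.0023]
[ 18.22   0.31 -24.33   0.52 -62.21 -19.57]
```

Call:
apply_moves([
  [0.02, 0, 0],
], twist=[0], claw=[1])

```text
time_s: 9.5
tcp_pos: [0.4361, -0.0275, 0.2402]
ee_rot: [[0.059, -0.998, 0.018], [0.01, 0.019, 1.0], [-0.998, -0.059, 0.011]]
wrist_force: [0.3, 0.2, -0.2]
gripper_width: 1.001
```

```bash
python3 -c "
from h import *
for i in range(5):
  s=r.sense();print(np.round(s['joints'],2),np.round(s['joint_velocities'],2),s['tcp_pos'][2],np.array(s['ee_rot'])[0,0]);imaging.capture('top')"
```

```text
[ 18.21   1.35 -26.13   0.59 -59.11 -19.57] [ -0.11  12.88 -22.9   -1.55  31.68  -0.08] 0.2402290684232286 0.05923991685072099
[ 18.2    1.6  -26.58   0.41 -59.01 -19.57] [-0.05  0.23 -0.84 -1.03 -6.13 -0.06] 0.23505656011092688 0.04858831268138207
[ 18.21   1.56 -26.49   0.45 -59.22 -19.57] [ 0.03 -0.89  2.67  1.46 -2.05 -0.02] 0.23587057988773424 0.04729717235439716
[ 18.2    1.52 -26.36   0.52 -59.26 -19.57] [-0.02 -0.92  2.34  1.02 -0.18  0.03] 0.23723198695490436 0.04982062514316654
[ 18.2    1.47 -26.27   0.55 -59.26 -19.57] [ 0.18 -0.74  1.44  0.36  0.11  0.02] 0.2382863369570231 0.05233049027599279
```

```bash
cat > wt.py <<'E'
from h import *
import sys
for i in range(int(sys.argv[1])): imaging.capture('top')
E
cat > w6.sh <<'E'
python3 wt.py ${1:-6}; shift; python3 go.py $*
E
bash w6.sh 6 .4332 -.018 .0475
```

```text
t 10.05 tcp [ 0.4349 -0.0277  0.2393] lean [0.0554 0.0098] az 178.87 grip 1.0019704239642628 F [-1.2  0.4  0.3]
tool total [0.1915 0.0125 0.0076]  lateral [0.     0.0019 0.0096] down [ 0.1915  0.0106 -0.0021]
```

Call:
apply_moves([
  [0.03, 0, 0.0],
], twist=[0], claw=[1])

```text
time_s: 10.15
tcp_pos: [0.4396, -0.0269, 0.2128]
ee_rot: [[0.065, -0.998, 0.018], [0.012, 0.019, 1.0], [-0.998, -0.065, 0.013]]
wrist_force: [0.0, 0.8, -0.8]
gripper_width: 0.999
```

```bash
bash w6.sh 2 .4332 -.018 .0475
```

```text
t 10.25 tcp [ 0.4343 -0.0278  0.2067] lean [0.0486 0.0089] az 178.82 grip 0.9980907274733132 F [-0.6  0.2  0.3]
tool total [0.1591 0.009  0.0082]  lateral [0.     0.0013 0.0098] down [ 0.1591  0.0077 -0.0016]
```

Call:
apply_moves([
  [0.03, 0, 0.0],
], twist=[0], claw=[1])

```text
time_s: 10.35
tcp_pos: [0.4389, -0.027, 0.1802]
ee_rot: [[0.058, -0.998, 0.018], [0.01, 0.019, 1.0], [-0.998, -0.057, 0.011]]
wrist_force: [0.9, 0.5, -1.1]
gripper_width: 0.999
```

```bash
bash w6.sh 2 .4332 -.018 .0475
```

```text
t 10.45 tcp [ 0.4334 -0.028   0.1746] lean [0.0414 0.0075] az 178.78 grip 0.9978988788300571 F [-0.6  0.6 -0.1]
tool total [0.127  0.0057 0.0089]  lateral [0.0001 0.0004 0.01  ] down [ 0.127   0.0052 -0.0011]
```

Call:
apply_moves([
  [0.03, 0, 0.0],
], twist=[0], claw=[1])

```text
time_s: 10.55
tcp_pos: [0.4383, -0.0272, 0.1484]
ee_rot: [[0.051, -0.999, 0.019], [0.009, 0.02, 1.0], [-0.999, -0.051, 0.01]]
wrist_force: [1.2, 0.5, -1.1]
gripper_width: 1.001
```

```bash
bash w6.sh 2 .4332 -.018 .0475
```

```text
t 10.65 tcp [ 0.4328 -0.0282  0.1432] lean [0.0353 0.0061] az 178.74 grip 0.9988569491631217 F [-0.7 -0.5  0.5]
tool total [0.0958 0.0032 0.0096]  lateral [ 0.0001 -0.0001  0.0102] down [ 0.0957  0.0034 -0.0007]
```

Call:
apply_moves([
  [-0.05, 0, 0.005],
], twist=[0], claw=[1])

```text
time_s: 10.75
tcp_pos: [0.4273, -0.0247, 0.1897]
ee_rot: [[0.02, -1.0, 0.023], [0.002, 0.023, 1.0], [-1.0, -0.02, 0.002]]
wrist_force: [2.1, 0.1, 0.7]
gripper_width: 1.001
```

```bash
bash w6.sh 7 .4332 -.018 .0475
```

```text
t 11.1 tcp [ 0.4308 -0.0237  0.1935] lean [0.035  0.0061] az 178.74 grip 1.0015393738833185 F [-0.7 -0.3 -0.6]
tool total [0.146  0.0028 0.0047]  lateral [ 0.0001 -0.0023  0.0057] down [ 0.1459  0.0051 -0.001 ]
```

Call:
apply_moves([
  [0.05, 0, 0.004],
], twist=[0], claw=[1])

```text
time_s: 11.2
tcp_pos: [0.4377, -0.0184, 0.1482]
ee_rot: [[0.05, -0.999, 0.02], [0.009, 0.021, 1.0], [-0.999, -0.05, 0.01]]
wrist_force: [2.3, 1.4, -0.6]
gripper_width: 1.0
```

```bash
bash w6.sh 2 .4332 -.018 .0475
```

```text
t 11.3 tcp [ 0.4281 -0.0204  0.1389] lean [0.022  0.0032] az 178.66 grip 1.0003432644796957 F [-1.2 -0.3 -1. ]
tool total [ 0.0915 -0.003   0.0022]  lateral [ 0.0001 -0.005   0.0025] down [ 0.0913  0.002  -0.0003]
```

Call:
apply_moves([
  [0.03, 0, 0.0],
], twist=[0], claw=[1])

```text
time_s: 11.4
tcp_pos: [0.4317, -0.0198, 0.1114]
ee_rot: [[0.029, -0.999, 0.021], [0.004, 0.021, 1.0], [-1.0, -0.028, 0.004]]
wrist_force: [1.4, 0.8, -0.7]
gripper_width: 1.002
```

```bash
bash w6.sh 2 .4332 -.018 .0475
```

```text
t 11.5 tcp [ 0.4261 -0.0212  0.1067] lean [0.0133 0.0007] az 178.62 grip 1.0007762471926611 F [-0.9 -0.2 -0. ]
tool total [ 0.0593 -0.0063  0.0033]  lateral [ 0.0001 -0.0071  0.0034] down [ 0.0592  0.0008 -0.0001]
```

Call:
apply_moves([
  [0.03, -0.006, 0.003],
], twist=[0], claw=[1])

```text
time_s: 11.6
tcp_pos: [0.4355, -0.0178, 0.0801]
ee_rot: [[0.021, -1.0, 0.022], [0.002, 0.023, 1.0], [-1.0, -0.021, 0.002]]
wrist_force: [1.3, 0.5, 0.1]
gripper_width: 1.001
```

```bash
bash w6.sh 2 .4332 -.018 .0475
```

```text
t 11.7 tcp [ 0.4316 -0.0187  0.0758] lean [ 0.0082 -0.0011] az 178.61 grip 1.0032104705594895 F [-0.7  0.1 -0.5]
tool total [ 0.0284 -0.0013  0.0008]  lateral [ 0.     -0.0016  0.0008] down [0.0283 0.0002 0.    ]
```

Call:
apply_moves([
  [0.02, -0.003, 0.0],
], twist=[0], claw=[1])

```text
time_s: 11.8
tcp_pos: [0.437, -0.0183, 0.0587]
ee_rot: [[0.013, -1.0, 0.023], [-0.0, 0.023, 1.0], [-1.0, -0.013, 0.0]]
wrist_force: [1.0, 0.1, 0.3]
gripper_width: 0.997
```

```bash
bash w6.sh 6 .4332 -.018 .0475
```

```text
t 12.1 tcp [ 0.4355 -0.0186  0.0575] lean [ 0.0106 -0.0005] az 178.63 grip 0.9997456274277916 F [-0.5  0.4 -0.9]
tool total [0.0099 0.0025 0.0006]  lateral [-0.      0.0023  0.0006] down [0.01   0.0001 0.    ]
```

Lean is down to 0.6°. I make the final descent, then close.

Call:
apply_moves([
  [0.01, 0.002, 0.0005],
], twist=[0], claw=[1])

```text
time_s: 12.2
tcp_pos: [0.4353, -0.0176, 0.0492]
ee_rot: [[0.016, -1.0, 0.024], [0.001, 0.024, 1.0], [-1.0, -0.016, 0.001]]
wrist_force: [0.9, 0.2, 0.5]
gripper_width: 1.001
```

```bash
bash w6.sh 6 .4332 -.018 .0475; python3 -c "
from h import *
w=imaging.capture('wrist');save(w,'wg1')"
```

```text
t 12.5 tcp [ 0.4337 -0.0181  0.0475] lean [ 0.0106 -0.0005] az 178.64 grip 0.9970690970917454 F [ 0.7 -0.6  0.5]
tool total [0.     0.0005 0.0001]  lateral [-0.      0.0005  0.0001] down [0. 0. 0.]
```

View pics/wg1.png

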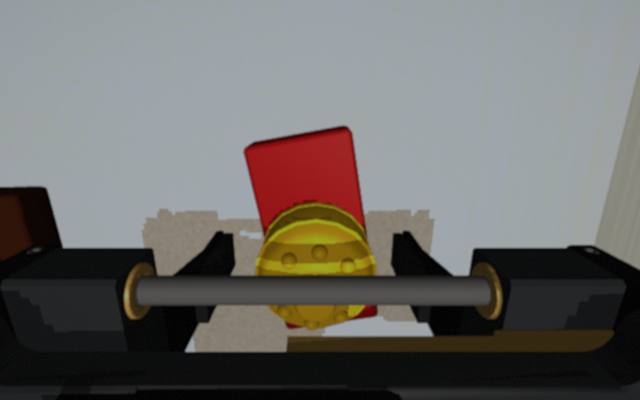

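The wrist view shows the bauble (260–375) centred between the fingers (233–393). I close.

Call:
apply_moves([
  [0, 0, 0],
  [0, 0, 0],
  [0, 0, 0],
  [0, 0, 0],
  [0, 0, 0],
  [0, 0, 0],
], twist=[0, 0, 0, 0, 0, 0], claw=[0.75, 0.68, 0.6, 0.5, 0.5, 0.5])

```text
time_s: 13.15
tcp_pos: [0.4336, -0.0181, 0.0476]
ee_rot: [[0.01, -1.0, 0.024], [-0.001, 0.024, 1.0], [-1.0, -0.01, -0.0]]
wrist_force: [-0.0, -0.4, 0.5]
gripper_width: 0.631
```

```bash
bash w6.sh 4 .4332 -.018 .0475
```

```text
t 13.35 tcp [ 0.4336 -0.0181  0.0476] lean [ 0.0101 -0.0007] az 178.63 grip 0.6268980558470042 F [-0.4  0.1 -0.1]
tool total [0.0001 0.0004 0.0001]  lateral [-0.      0.0004  0.0001] down [0.0001 0.     0.    ]
```

Call:
apply_moves([
  [-0.03, 0, 0],
], twist=[0], claw=[0.5])

```text
time_s: 13.45
tcp_pos: [0.4303, -0.0189, 0.0749]
ee_rot: [[0.001, -1.0, 0.025], [-0.003, 0.025, 1.0], [-1.0, -0.001, -0.003]]
wrist_force: [0.3, 0.6, -2.9]
gripper_width: 0.628
```

```bash
bash w6.sh 6 .4332 -.018 .0475
```

```text
t 13.75 tcp [ 0.4324 -0.0183  0.0768] lean [ 0.0083 -0.001 ] az 178.6 grip 0.6314078003525369 F [-0.5  0.  -2.2]
tool total [ 0.0293 -0.0006  0.0003]  lateral [ 0.     -0.0008  0.0003] down [0.0293 0.0002 0.    ]
```

Call:
apply_moves([
  [-0.05, 0, 0],
], twist=[0], claw=[0.5])

```text
time_s: 13.85
tcp_pos: [0.4267, -0.0195, 0.1208]
ee_rot: [[-0.01, -1.0, 0.026], [-0.005, 0.026, 1.0], [-1.0, 0.01, -0.006]]
wrist_force: [1.6, -0.2, -2.1]
gripper_width: 0.63
```

```bash
bash w6.sh 6 .4332 -.018 .0475
```

```text
t 14.15 tcp [ 0.4307 -0.0185  0.1255] lean [ 0.0051 -0.0015] az 178.57 grip 0.6300298404619127 F [-0.1 -0.  -1.7]
tool total [ 0.078  -0.0021  0.0007]  lateral [ 0.     -0.0025  0.0006] down [0.078  0.0004 0.0001]
```

Call:
apply_moves([
  [-0.05, 0, 0],
], twist=[0], claw=[0.5])

```text
time_s: 14.25
tcp_pos: [0.4248, -0.0197, 0.1691]
ee_rot: [[-0.014, -1.0, 0.027], [-0.006, 0.027, 1.0], [-1.0, 0.014, -0.006]]
wrist_force: [1.3, -0.3, -2.4]
gripper_width: 0.632
```

```bash
bash w6.sh 6 .468 .32 .18
```

```text
t 14.55 tcp [ 0.429  -0.0188  0.1738] lean [ 0.001  -0.0021] az 178.53 grip 0.6284478449529303 F [ 0.4  0.6 -1.7]
tool total [-0.0069 -0.0304  0.3396]  lateral [-0.0007 -0.0303  0.3397] down [-0.0062 -0.     -0.    ]
```

Call:
apply_moves([
  [0, -0.003, 0.02],
  [0, -0.003, 0.035],
  [0, -0.003, 0.04],
  [0, -0.003, 0.045],
  [0, -0.003, 0.045],
  [0, -0.003, 0.045],
  [0, -0.003, 0.04],
  [0, -0.003, 0.035],
  [0, -0.003, 0.02],
  [0, -0.003, 0.012],
], twist=[0, 0, 0, 0, 0, 0, 0, 0, 0, 0], claw=[0.5, 0.5, 0.5, 0.5, 0.5, 0.5, 0.5, 0.5, 0.5, 0.5])

```text
time_s: 15.55
tcp_pos: [0.4593, 0.3227, 0.1495]
ee_rot: [[-0.033, -0.999, 0.032], [-0.026, 0.033, 0.999], [-0.999, 0.032, -0.027]]
wrist_force: [-0.8, -0.2, -2.5]
gripper_width: 0.627
```

```bash
bash w6.sh 6 .468 .32 .18; python3 wm.py wd1 disc_yellow,board_red
```

```text
t 15.85 tcp [0.4597 0.3203 0.1516] lean [-0.0309 -0.0238] az 177.96 grip 0.6324118441653882 F [ 0.1  0.6 -2. ]
tool total [-0.0286 -0.0074 -0.0008]  lateral [-0.0002 -0.0083 -0.0001] down [-0.0283  0.0009 -0.0007]
disc_yellow [(0.76, array([270.,  18.]), np.int64(3436), [166.0, 142.0, 156.0]), (0.66, array([296., 140.]), np.int64(8041), [170.0, 166.0, 56.0])]
board_red [(0.94, array([438., 229.]), np.int64(4495), [33.0, 131.0, 122.0]), (0.67, array([106., 129.]), np.int64(17978), [155.0, 48.0, 38.0])]
```

View pics/wd1.png

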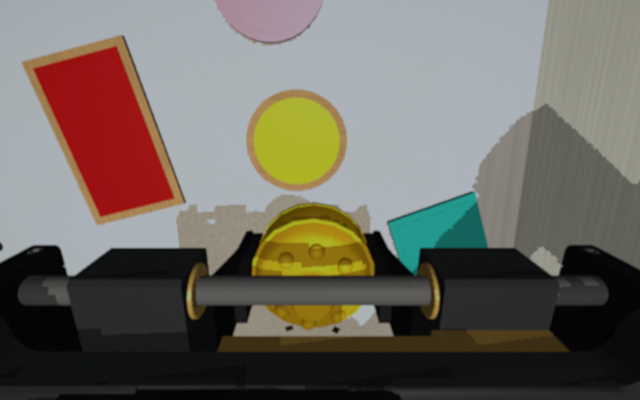

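The wrist view shows the yellow disc at (297,140), the pink look-alike at the top (270,15), the red board at (104,130) and the turquoise look-alike at (440,230).

Call:
apply_moves([
  [-0.05, -0.004, 0],
], twist=[0], claw=[0.5])

```text
time_s: 16.1
tcp_pos: [0.4615, 0.3179, 0.1955]
ee_rot: [[-0.043, -0.998, 0.036], [-0.033, 0.038, 0.999], [-0.999, 0.042, -0.035]]
wrist_force: [0.0, 0.9, -2.7]
gripper_width: 0.631
```

```bash
bash w6.sh 5 .468 .275 .18; python3 wm.py wd2 disc_yellow,board_red
cat > f2.py <<'E'
from fit import *
import pickle,sys
n1,n2,D,bx,by,B,cx,cy,yaw,colD,colB=sys.argv[1:12]
A=[pickle.load(open(n+".pk","rb")) for n in(n1,n2)];ims=[a["im"] for a in A]
def pick(a,q,c):
    c=np.array(eval(c));return min(a["m"][q],key=lambda t:np.abs(a["im"]["pixels"][t[1]].mean(0)-c).sum())[1]
M=[pick(a,D,colD) for a in A];x0=[float(bx),float(by)]
print(D,"free",*fit(lambda p:[cyl(p[0],p[1],[(.046,p[2]-.006),(.046,p[2])])],[*x0,.008],ims,M,[.005,.005,.004]))
for i in(0,1): print("  view",i,*fit(lambda p:[cyl(p[0],p[1],[(.046,0),(.046,.006)])],x0,ims[i:i+1],M[i:i+1],[.005,.005]))
M=[pick(a,B,colB) for a in A];x0=[float(cx),float(cy),np.radians(float(yaw))]
def deg(t): t[0][2]=np.degrees(t[0][2]);return t
print(B,"free",*deg(fit(lambda p:[box(p[0],p[1],p[3]-.006,p[2],.088,.15,.006)],[*x0,.008],ims,M,[.005,.005,.05,.004])))
for i in(0,1): print("  view",i,*deg(fit(lambda p:[box(p[0],p[1],0,p[2],.088,.15,.006)],x0,ims[i:i+1],M[i:i+1],[.005,.005,.05])))
E
python3 f2.py wd1 wd2 disc_yellow .469 .275 board_red .636 .264 12 "(170,166,56)" "(155,48,38)"
```

```text
t 16.35 tcp [0.4652 0.3212 0.2019] lean [-0.03   -0.0217] az 177.92 grip 0.6290434704170502 F [ 0.  -1.4 -2.2]
tool total [ 0.0228 -0.0051 -0.0456]  lateral [ 0.0009 -0.0045 -0.0461] down [ 0.0219 -0.0006  0.0005]
disc_yellow [(0.79, array([302., 134.]), np.int64(6001), [174.0, 170.0, 60.0]), (0.69, array([279.,  21.]), np.int64(3843), [172.0, 149.0, 163.0])]
board_red [(0.8, array([139., 125.]), np.int64(12865), [162.0, 50.0, 40.0]), (0.66, array([427., 222.]), np.int64(5018), [31.0, 126.0, 117.0])]
disc_yellow free [0.46923591 0.27612926 0.00539752] 0.0022996574904680183
  view 0 [0.46919782 0.27603179] 0.0015528741524594276
  view 1 [0.46925152 0.27616993] 0.0007550022471219445
board_red free [6.37249578e-01 2.64989548e-01 1.18168618e+01 6.44529167e-03] 0.004678771409404699
  view 0 [ 0.63763788  0.26498334 11.73096926] 0.003060316711905276
  view 1 [ 0.63744142  0.2652096  11.75432206] 0.001615946567058308
```

Call:
apply_moves([
  [0, -0.003, -0.022],
  [0, -0.002, -0.022],
  [0.03, 0, 0],
  [0.03, 0, 0],
], twist=[0, 0, 0, 0], claw=[0.5, 0.5, 0.5, 0.5])

```text
time_s: 16.9
tcp_pos: [0.4678, 0.2718, 0.1421]
ee_rot: [[-0.027, -0.999, 0.034], [-0.021, 0.035, 0.999], [-0.999, 0.026, -0.022]]
wrist_force: [-0.3, 0.7, -2.3]
gripper_width: 0.628
```

```bash
bash w6.sh 6 .4692 .2761 .0305
```

```text
t 17.2 tcp [0.4689 0.2741 0.1442] lean [-0.025  -0.0205] az 178.1 grip 0.62878317001665 F [ 0.1  0.3 -1.8]
tool total [ 0.1136 -0.003   0.0044]  lateral [-0.     -0.0002  0.002 ] down [ 0.1136 -0.0028  0.0024]
```

Call:
apply_moves([
  [0.04, 0, 0],
], twist=[0], claw=[0.5])

```text
time_s: 17.3
tcp_pos: [0.4726, 0.2773, 0.1105]
ee_rot: [[-0.012, -0.999, 0.031], [-0.01, 0.031, 0.999], [-1.0, 0.012, -0.01]]
wrist_force: [1.6, 1.8, -2.6]
gripper_width: 0.63
```

Call:
apply_moves([
  [0, 0, 0.001],
], twist=[0], claw=[0.5])

```text
time_s: 17.4
tcp_pos: [0.47, 0.2761, 0.1073]
ee_rot: [[-0.019, -0.999, 0.032], [-0.015, 0.032, 0.999], [-1.0, 0.019, -0.016]]
wrist_force: [-2.1, -0.3, -2.5]
gripper_width: 0.631
```

```bash
for i in 1 2 3 4 5 6; do python3 wt.py 1; python3 go.py .4692 .2761 .0305|head -1; done;  python3 go.py .4692 .2761 .0305
```

```text
t 17.45 tcp [0.473  0.2785 0.1111] lean [-0.0114 -0.0104] az 178.29 grip 0.6302413450487565 F [ 0.8  0.4 -0.1]
t 17.5 tcp [0.474  0.2794 0.1125] lean [-0.0086 -0.0082] az 178.32 grip 0.6303338693901532 F [ 0.5  0.1 -1.6]
t 17.55 tcp [0.4741 0.2796 0.1129] lean [-0.0082 -0.0073] az 178.31 grip 0.6316564750775419 F [ 0.7 -0.5 -1.9]
t 17.6 tcp [0.4738 0.2795 0.1128] lean [-0.0085 -0.0071] az 178.29 grip 0.6354890510780367 F [ 0.4  0.4 -2.5]
t 17.65 tcp [0.4736 0.2793 0.1125] lean [-0.009  -0.0073] az 178.28 grip 0.6317065963443175 F [ 0.2 -0.3 -2.6]
t 17.7 tcp [0.4733 0.2791 0.1122] lean [-0.0095 -0.0076] az 178.27 grip 0.6317323667293581 F [-0.4  0.  -2.2]
t 17.7 tcp [0.4733 0.2791 0.1122] lean [-0.0095 -0.0076] az 178.27 grip 0.6317323667293581 F [-0.4  0.  -2.2]
tool total [ 0.0818  0.0033 -0.0025]  lateral [ 0.0001  0.004  -0.0031] down [ 0.0817 -0.0008  0.0006]
```

Call:
apply_moves([
  [0.04, 0.003, -0.002],
], twist=[0], claw=[0.5])

```text
time_s: 17.8
tcp_pos: [0.4743, 0.2808, 0.0779]
ee_rot: [[0.003, -1.0, 0.028], [0.003, 0.028, 1.0], [-1.0, -0.003, 0.003]]
wrist_force: [1.4, 0.8, -2.4]
gripper_width: 0.631
```

Call:
apply_moves([
  [0, 0.0, -0.001],
], twist=[0], claw=[0.5])

```text
time_s: 17.9
tcp_pos: [0.471, 0.2771, 0.0745]
ee_rot: [[-0.006, -1.0, 0.03], [-0.004, 0.03, 1.0], [-1.0, 0.005, -0.004]]
wrist_force: [-1.1, -1.3, -2.9]
gripper_width: 0.63
```

```bash
bash w6.sh 6 .4692 .2761 .0305
```

```text
t 18.2 tcp [0.4751 0.2806 0.0796] lean [0.0048 0.0047] az 178.4 grip 0.6320767947293249 F [ 0.2 -0.1 -2. ]
tool total [ 0.049   0.006  -0.0049]  lateral [-0.      0.0057 -0.0046] down [ 0.0491  0.0002 -0.0002]
```

Call:
apply_moves([
  [0.03, 0.006, -0.0045],
], twist=[0], claw=[0.5])

```text
time_s: 18.3
tcp_pos: [0.4729, 0.2799, 0.0539]
ee_rot: [[0.014, -1.0, 0.026], [0.013, 0.026, 1.0], [-1.0, -0.014, 0.014]]
wrist_force: [1.3, 1.0, -2.5]
gripper_width: 0.628
```

```bash
bash w6.sh 7 .4692 .2761 .0305
```

```text
t 18.65 tcp [0.47   0.2772 0.0508] lean [0.0068 0.0064] az 178.43 grip 0.6284635130559654 F [-0.3  0.7 -1.2]
tool total [ 0.0203  0.0009 -0.0013]  lateral [-0.      0.0008 -0.0012] down [ 0.0203  0.0001 -0.0001]
```

Call:
apply_moves([
  [0.013, 0.001, -0.001],
], twist=[0], claw=[0.5])

```text
time_s: 18.75
tcp_pos: [0.4709, 0.278, 0.0402]
ee_rot: [[0.011, -1.0, 0.027], [0.011, 0.027, 1.0], [-1.0, -0.011, 0.011]]
wrist_force: [0.5, 0.5, -2.2]
gripper_width: 0.629
```

```bash
bash w6.sh 6 .4692 .2761 .0305
```

```text
t 19.05 tcp [0.4695 0.2767 0.0385] lean [0.0078 0.0072] az 178.44 grip 0.633335579404625 F [-0.4 -0.4 -1.7]
tool total [ 0.008   0.0004 -0.0007]  lateral [-0.      0.0003 -0.0006] down [ 0.008   0.0001 -0.0001]
```

Call:
apply_moves([
  [0.005, 0, 0],
], twist=[0], claw=[0.5])

```text
time_s: 19.15
tcp_pos: [0.4702, 0.2774, 0.0345]
ee_rot: [[0.01, -1.0, 0.027], [0.009, 0.027, 1.0], [-1.0, -0.009, 0.009]]
wrist_force: [-0.0, 0.8, -1.6]
gripper_width: 0.632
```

```bash
bash w6.sh 6 .4692 .2761 .0305
```

```text
t 19.45 tcp [0.4696 0.2768 0.0335] lean [0.0078 0.0072] az 178.44 grip 0.6311150785162766 F [ 0.  -0.  -2.1]
tool total [ 0.003   0.0004 -0.0007]  lateral [-0.      0.0004 -0.0007] down [ 0.003  0.    -0.   ]
```

Call:
apply_moves([
  [0.002, 0, 0],
], twist=[0], claw=[0.5])

```text
time_s: 19.55
tcp_pos: [0.4698, 0.277, 0.0318]
ee_rot: [[0.008, -1.0, 0.027], [0.008, 0.027, 1.0], [-1.0, -0.008, 0.008]]
wrist_force: [-0.2, -0.6, -2.0]
gripper_width: 0.632
```

```bash
bash w6.sh 6 .4692 .2761 .0305; python3 -c "
from h import *
w=imaging.capture('wrist');save(w,'wp1');b=imaging.capture('scene');save(b,'sp1',(330,130,410,200),6)"
```

```text
t 19.85 tcp [0.4697 0.2768 0.0315] lean [0.0078 0.0072] az 178.44 grip 0.6306117278392522 F [-0.9  0.7 -2.4]
tool total [ 0.001   0.0004 -0.0007]  lateral [-0.      0.0004 -0.0007] down [ 0.001  0.    -0.   ]
```

View pics/sp1.png

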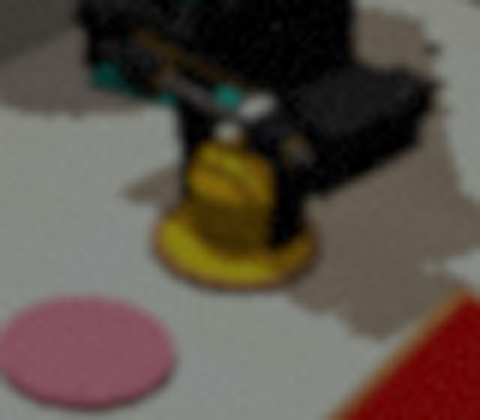

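View pics/wp1.png

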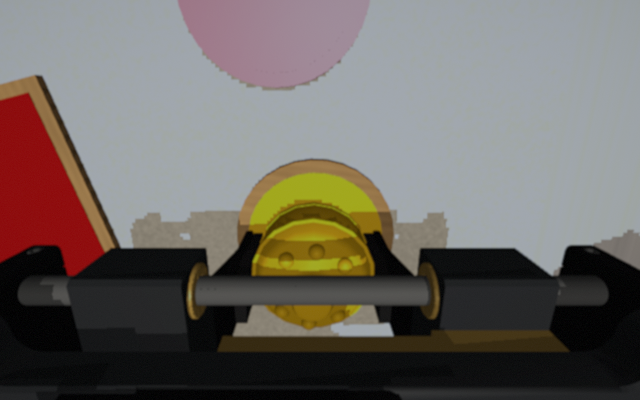

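The bauble hangs just over the disc's middle, upright. I lower until the force shows contact.

Call:
apply_moves([
  [0.001, 0, -0.0005],
], twist=[0], claw=[0.5])

```text
time_s: 20.05
tcp_pos: [0.4698, 0.2765, 0.0307]
ee_rot: [[0.008, -1.0, 0.027], [0.008, 0.027, 1.0], [-1.0, -0.008, 0.008]]
wrist_force: [-0.1, -0.6, -2.2]
gripper_width: 0.633
```

```bash
cat > favg.py <<'E'
from h import *
f=[]
for i in range(4): imaging.capture('top');f.append(r.sense()["wrist_force"])
print("Favg",np.mean(f,0).round(2))
E
python3 wt.py 2; python3 favg.py; python3 go.py .4692 .2761 .0305
```

```text
Favg [-0.1  -0.37 -1.72]
t 20.35 tcp [0.4696 0.2763 0.0306] lean [0.0078 0.0072] az 178.44 grip 0.6267455252438537 F [-0.2 -0.1 -0.8]
tool total [ 0.0001  0.0004 -0.0002]  lateral [-0.      0.0004 -0.0002] down [ 0.0001  0.     -0.    ]
```

Call:
apply_moves([
  [0.001, 0, 0],
], twist=[0], claw=[0.5])

```text
time_s: 20.45
tcp_pos: [0.4698, 0.2765, 0.0297]
ee_rot: [[0.008, -1.0, 0.027], [0.008, 0.027, 1.0], [-1.0, -0.008, 0.008]]
wrist_force: [-1.1, 2.0, 4.4]
gripper_width: 0.631
```

```bash
python3 wt.py 2; python3 favg.py; python3 go.py .4692 .2761 .0295
```

```text
Favg [-0.26  0.2  -0.49]
t 20.75 tcp [0.4698 0.2765 0.0298] lean [0.0082 0.0076] az 178.45 grip 0.6265496244697951 F [ 0.  -0.3  0.8]
tool total [ 0.0002  0.0006 -0.0004]  lateral [-0.      0.0006 -0.0004] down [ 0.0003  0.     -0.    ]
```

Contact. I release slowly, then retreat up.

Call:
apply_moves([
  [0, 0, 0],
  [0, 0, 0],
  [0, 0, 0],
  [0, 0, 0],
  [0, 0, 0],
  [0, 0, 0],
], twist=[0, 0, 0, 0, 0, 0], claw=[0.66, 0.7, 0.8, 0.9, 1, 1])

```text
time_s: 21.35
tcp_pos: [0.4704, 0.2768, 0.0302]
ee_rot: [[0.009, -1.0, 0.027], [0.008, 0.027, 1.0], [-1.0, -0.009, 0.009]]
wrist_force: [-0.6, -0.1, 1.1]
gripper_width: 0.957
```

Call:
apply_moves([
  [-0.03, 0, 0],
], twist=[0], claw=[1])

```text
time_s: 21.45
tcp_pos: [0.4679, 0.2745, 0.0571]
ee_rot: [[0.003, -1.0, 0.028], [0.002, 0.028, 1.0], [-1.0, -0.003, 0.002]]
wrist_force: [0.1, 0.2, -0.6]
gripper_width: 0.987
```

```bash
bash w6.sh 6 .4692 .2761 .2
```

```text
t 21.75 tcp [0.4696 0.2761 0.0597] lean [0.0085 0.0077] az 178.45 grip 1.0013390440807262 F [ 0.  -0.2 -0.4]
tool total [-0.1403 -0.0007  0.0011]  lateral [-0.      0.0004 -0.    ] down [-0.1403 -0.0012  0.0011]
```

Call:
apply_moves([
  [-0.05, 0, 0],
], twist=[0], claw=[1])

```text
time_s: 21.85
tcp_pos: [0.4652, 0.2722, 0.103]
ee_rot: [[-0.005, -1.0, 0.029], [-0.004, 0.029, 1.0], [-1.0, 0.005, -0.004]]
wrist_force: [0.3, 0.0, -1.1]
gripper_width: 1.0
```

```bash
bash w6.sh 6 .4692 .2761 .2
```

```text
t 22.15 tcp [0.4685 0.2751 0.1085] lean [0.0066 0.0062] az 178.42 grip 1.0000569853853734 F [-0.8  0.1 -0.2]
tool total [-0.0915 -0.0013  0.0016]  lateral [ 0.     -0.0007  0.001 ] down [-0.0915 -0.0006  0.0006]
```

Call:
apply_moves([
  [-0.05, 0, 0.02],
], twist=[0], claw=[1])

```text
time_s: 22.25
tcp_pos: [0.4641, 0.2888, 0.149]
ee_rot: [[-0.008, -0.999, 0.031], [-0.007, 0.031, 0.999], [-1.0, 0.008, -0.007]]
wrist_force: [0.8, 0.9, -1.3]
gripper_width: 1.001
```

```bash
bash w6.sh 6 .625 .06 .22;  python3 -c "
from h import *
w=imaging.capture('wrist');save(w,'wp2');b=imaging.capture('scene');save(b,'sp2',(330,130,410,200),6)"
```

```text
t 22.55 tcp [0.4678 0.293  0.1547] lean [0.004  0.0041] az 178.4 grip 1.0036460750350096 F [-0.   0.  -0.6]
tool total [-0.0657 -0.1639 -0.2283]  lateral [-0.0003 -0.1636 -0.2286] down [-0.0653 -0.0003  0.0003]
```

View pics/wp2.png

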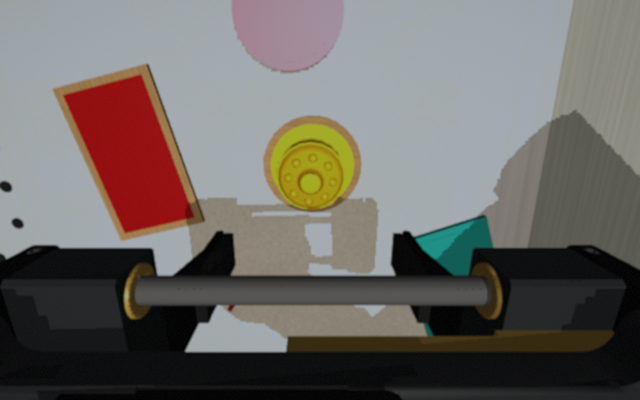

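View pics/sp2.png

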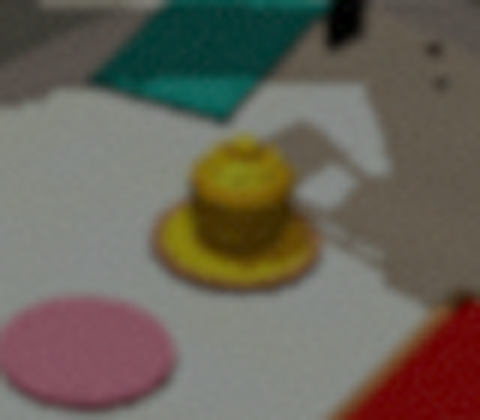

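Wrist view: the yellow bauble stands upright on its disc, foot concentric at about (312,165). Now to the green one.

Call:
apply_moves([
  [0, -0.012, -0.018],
  [0, -0.02, -0.028],
  [0, -0.024, -0.034],
  [0, -0.026, -0.036],
  [0, -0.026, -0.036],
  [0, -0.024, -0.034],
  [0, -0.02, -0.028],
  [0, -0.012, -0.018],
], twist=[0, 0, 0, 0, 0, 0, 0, 0], claw=[1, 1, 1, 1, 1, 1, 1, 1])

```text
time_s: 23.45
tcp_pos: [0.627, 0.0475, 0.1454]
ee_rot: [[-0.01, -1.0, 0.022], [-0.004, 0.022, 1.0], [-1.0, 0.009, -0.004]]
wrist_force: [0.2, 0.8, 0.0]
gripper_width: 0.999
```

```bash
bash w6.sh 6 .632 .011 .0475; python3 wm.py wn1 bauble_green_center,plinth_brown_center
```

```text
t 23.75 tcp [0.6258 0.0508 0.1464] lean [-0.0086 -0.0031] az 178.92 grip 0.9983459246325733 F [ 0.6  1.1 -0.4]
tool total [ 0.099  -0.0078 -0.0393]  lateral [ 0.0001 -0.007  -0.0396] down [ 0.0989 -0.0008  0.0003]
bauble_green_center [(0.58, array([303., 154.]), np.int64(4784), [35.0, 107.0, 25.0])]
plinth_brown_center [(0.92, array([304., 130.]), np.int64(5100), [75.0, 50.0, 37.0])]
```

View pics/wn1.png

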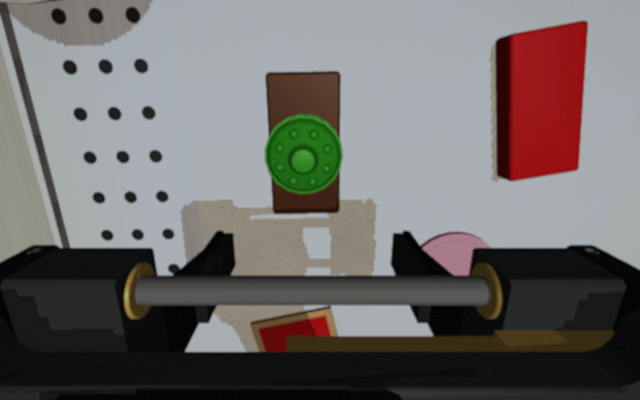

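The green bauble is at (304,154) on the brown plinth, and the red plinth is freed at right. I fit with the earlier views for height.

```bash
cat > f3.py <<'E'
from fit import *
import pickle,sys
bb,pl="bauble_green_center","plinth_brown_center"
A=[pickle.load(open(n+".pk","rb")) for n in("wn1","wy3","wy1")];ims=[a["im"] for a in A]
MB=[a["m"][bb][0][1] for a in A];MP=[a["m"][pl][0][1] for a in A];U=[a|b for a,b in zip(MB,MP)];x0=[.632,.011]
print("free n1+y3",*fit(lambda p:[baub(*p)],[*x0,.028],ims[:2],MB[:2],[.005,.005,.005]))
print("n1 fixed z",*fit(lambda p:[baub(p[0],p[1],.024)],x0,ims[:1],MB[:1],[.005,.005]))
p,e=fit(lambda p:[box(p[0],p[1],0,p[2],.06,.12,.024),baub(p[3],p[4],.024)],[*x0,0,*x0],ims[:1],U[:1],[.005,.005,.05,.005,.005]);p[2]=np.degrees(p[2]);print("stack n1",p.round(4),e)
E
python3 f3.py
```

```text
free n1+y3 [0.63164695 0.01120432 0.025475  ] 0.019129809627402797
n1 fixed z [0.63180731 0.01158091] 0.0070340951833777424
stack n1 [ 0.6317  0.0113 -0.2977  0.6321  0.0121] 0.02375080957449059
```

Call:
apply_moves([
  [0, -0.005, -0.02],
  [0, -0.002, -0.0185],
], twist=[0, 0], claw=[1, 1])

```text
time_s: 24.1
tcp_pos: [0.6321, 0.0157, 0.1478]
ee_rot: [[-0.006, -1.0, 0.011], [-0.002, 0.011, 1.0], [-1.0, 0.006, -0.002]]
wrist_force: [-0.5, -0.1, -0.4]
gripper_width: 1.001
```

```bash
bash w6.sh 6 .632 .0115 .0475
```

```text
t 24.4 tcp [0.632  0.0157 0.1476] lean [-0.0068 -0.0022] az 179.27 grip 0.9985105950043619 F [-0.2  0.4 -0.3]
tool total [ 0.1001 -0.0007 -0.004 ]  lateral [ 0.     -0.     -0.0042] down [ 0.1001 -0.0007  0.0002]
```

Call:
apply_moves([
  [0.04, -0.001, 0],
], twist=[0], claw=[1])

```text
time_s: 24.5
tcp_pos: [0.6373, 0.0172, 0.1134]
ee_rot: [[0.007, -1.0, 0.01], [-0.0, 0.01, 1.0], [-1.0, -0.007, -0.0]]
wrist_force: [0.5, 0.9, -0.1]
gripper_width: 0.999
```

```bash
bash w6.sh 6 .632 .0115 .0475
```

```text
t 24.8 tcp [0.6337 0.016  0.1091] lean [-0.0044 -0.0023] az 179.32 grip 1.0016996246248853 F [-0.6  0.4  1.1]
tool total [ 0.0616  0.0014 -0.0044]  lateral [ 0.      0.0017 -0.0046] down [ 0.0616 -0.0003  0.0001]
```

Call:
apply_moves([
  [0.04, 0.0015, -0.0045],
], twist=[0], claw=[1])

```text
time_s: 24.9
tcp_pos: [0.638, 0.013, 0.0763]
ee_rot: [[0.012, -1.0, 0.009], [0.0, 0.009, 1.0], [-1.0, -0.012, 0.0]]
wrist_force: [1.7, 0.1, -0.2]
gripper_width: 1.0
```

```bash
bash w6.sh 6 .632 .0115 .0475
```

```text
t 25.2 tcp [0.6334 0.0117 0.0713] lean [-0.0009 -0.002 ] az 179.36 grip 0.9987155180296537 F [ 0.8 -0.2 -0.1]
tool total [ 0.0238  0.0014 -0.0002]  lateral [ 0.      0.0014 -0.0002] down [ 0.0238 -0.      0.    ]
```

Call:
apply_moves([
  [0.018, 0, 0],
], twist=[0], claw=[1])

```text
time_s: 25.3
tcp_pos: [0.6366, 0.0123, 0.0576]
ee_rot: [[0.008, -1.0, 0.01], [-0.001, 0.01, 1.0], [-1.0, -0.008, -0.001]]
wrist_force: [0.8, 0.1, 0.4]
gripper_width: 0.996
```

```bash
bash w6.sh 6 .632 .0115 .0475
```

```text
t 25.6 tcp [0.6342 0.0119 0.0546] lean [ 0.0011 -0.0018] az 179.38 grip 1.00059355274827 F [-0.4 -0.5  0.8]
tool total [ 0.0071  0.0022 -0.0004]  lateral [-0.      0.0022 -0.0004] down [0.0071 0.     0.    ]
```

Call:
apply_moves([
  [0.007, 0.002, 0],
], twist=[0], claw=[1])

```text
time_s: 25.7
tcp_pos: [0.6336, 0.0121, 0.0492]
ee_rot: [[0.005, -1.0, 0.01], [-0.001, 0.01, 1.0], [-1.0, -0.005, -0.001]]
wrist_force: [0.7, 0.4, 0.5]
gripper_width: 0.995
```

```bash
bash w6.sh 6 .632 .0115 .0475; python3 -c "
from h import *
w=imaging.capture('wrist');save(w,'wg2')"
```

```text
t 26.0 tcp [0.6323 0.0119 0.0477] lean [ 0.0013 -0.0019] az 179.39 grip 1.0019746356648591 F [ 0.7 -0.8 -0.4]
tool total [ 0.0002  0.0003 -0.0004]  lateral [ 0.      0.0003 -0.0004] down [0.0002 0.     0.    ]
```

View pics/wg2.png

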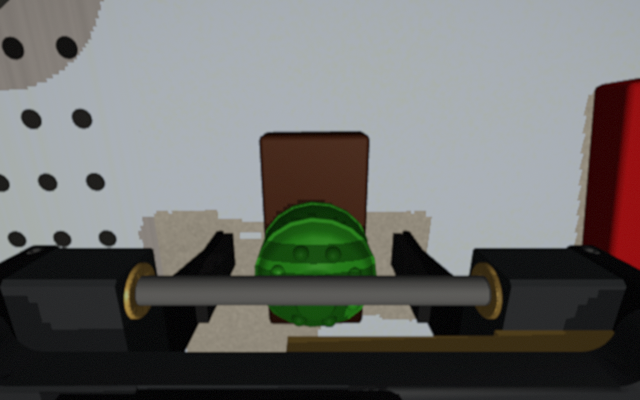

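Centred as before. I close and lift.

Call:
apply_moves([
  [0, 0, 0],
  [0, 0, 0],
  [0, 0, 0],
  [0, 0, 0],
  [0, 0, 0],
  [0, 0, 0],
], twist=[0, 0, 0, 0, 0, 0], claw=[0.75, 0.68, 0.6, 0.5, 0.5, 0.5])

```text
time_s: 26.65
tcp_pos: [0.6322, 0.0118, 0.0478]
ee_rot: [[0.001, -1.0, 0.011], [-0.002, 0.011, 1.0], [-1.0, -0.001, -0.002]]
wrist_force: [0.6, 0.7, -0.5]
gripper_width: 0.632
```

```bash
bash w6.sh 3 .632 .0115 .0475
```

```text
t 26.8 tcp [0.6322 0.0119 0.0478] lean [ 0.0008 -0.0019] az 179.38 grip 0.6347401362509995 F [0.8 0.4 0.1]
tool total [ 0.0004  0.0002 -0.0004]  lateral [ 0.      0.0002 -0.0004] down [0.0003 0.     0.    ]
```

Call:
apply_moves([
  [-0.03, 0, 0],
], twist=[0], claw=[0.5])

```text
time_s: 26.9
tcp_pos: [0.6285, 0.0113, 0.0733]
ee_rot: [[-0.01, -1.0, 0.012], [-0.003, 0.012, 1.0], [-1.0, 0.01, -0.003]]
wrist_force: [-0.6, 0.2, -3.3]
gripper_width: 0.632
```

```bash
bash w6.sh 6 .43 -.24 .2
```

```text
t 27.2 tcp [0.6312 0.0118 0.0766] lean [-0.0016 -0.002 ] az 179.35 grip 0.6293203284736596 F [-0.  -0.1 -2.5]
tool total [-0.1226  0.1985 -0.2543]  lateral [ 0.0008  0.1983 -0.2541] down [-0.1234  0.0002 -0.0002]
```

Call:
apply_moves([
  [-0.05, 0, 0],
], twist=[0], claw=[0.5])

```text
time_s: 27.3
tcp_pos: [0.6252, 0.0111, 0.1181]
ee_rot: [[-0.021, -1.0, 0.013], [-0.004, 0.014, 1.0], [-1.0, 0.021, -0.005]]
wrist_force: [-0.2, -0.1, -2.7]
gripper_width: 0.63
```

```bash
bash w6.sh 6 .43 -.24 .2
```

```text
t 27.6 tcp [0.63   0.0118 0.1249] lean [-0.0049 -0.0021] az 179.31 grip 0.630489894930325 F [-0.6 -0.2 -2.1]
tool total [-0.0736  0.1973 -0.2543]  lateral [ 0.0015  0.1969 -0.2541] down [-0.0751  0.0004 -0.0002]
```

Call:
apply_moves([
  [-0.05, 0, 0],
], twist=[0], claw=[0.5])

```text
time_s: 27.7
tcp_pos: [0.6243, 0.0112, 0.1657]
ee_rot: [[-0.026, -1.0, 0.014], [-0.004, 0.014, 1.0], [-1.0, 0.026, -0.005]]
wrist_force: [0.7, -0.7, -1.6]
gripper_width: 0.634
```

```bash
bash w6.sh 6 .43 -.24 .2
```

```text
t 28.0 tcp [0.629  0.0118 0.1728] lean [-0.0087 -0.0023] az 179.29 grip 0.6283558386156517 F [ 0.3 -0.2 -2.1]
tool total [-0.0249  0.196  -0.2543]  lateral [ 0.0023  0.1958 -0.2542] down [-0.0272  0.0002 -0.0001]
```

Call:
apply_moves([
  [-0.002, 0.014, -0.02],
  [-0.002, 0.02, -0.028],
  [-0.002, 0.026, -0.036],
  [-0.002, 0.026, -0.036],
  [-0.002, 0.026, -0.036],
  [-0.002, 0.026, -0.036],
  [-0.002, 0.024, -0.035],
  [-0.002, 0.018, -0.027],
  [-0.002, 0.012, -0.018],
], twist=[0, 0, 0, 0, 0, 0, 0, 0, 0], claw=[0.5, 0.5, 0.5, 0.5, 0.5, 0.5, 0.5, 0.5, 0.5])

```text
time_s: 28.9
tcp_pos: [0.4193, -0.2634, 0.1784]
ee_rot: [[-0.041, -0.999, 0.007], [0.0, 0.007, 1.0], [-0.999, 0.041, -0.0]]
wrist_force: [-0.4, -0.2, -1.7]
gripper_width: 0.632
```

```bash
bash w6.sh 6 .4304 -.3087 .0305; python3 wm.py we1 disc_green,board_brown
```

```text
t 29.2 tcp [ 0.4222 -0.2617  0.1792] lean [-0.0382 -0.0007] az 179.74 grip 0.6323255018181757 F [ 1.1 -0.8 -1.9]
tool total [ 0.1483 -0.0141 -0.0469]  lateral [-0.0003 -0.0084 -0.047 ] down [ 1.486e-01 -5.700e-03  1.000e-04]
disc_green [(0.92, array([296., 131.]), np.int64(6916), [97.0, 148.0, 64.0])]
board_brown [(0.65, array([102., 157.]), np.int64(14035), [85.0, 54.0, 34.0])]
```

View pics/we1.png

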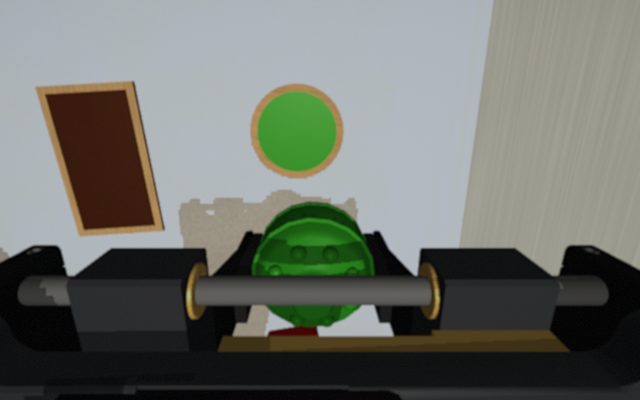

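The green disc is at (297,131), and the brown board at (102,157).

Call:
apply_moves([
  [0.04, -0.003, -0.012],
], twist=[0], claw=[0.5])

```text
time_s: 29.45
tcp_pos: [0.4288, -0.2741, 0.1441]
ee_rot: [[-0.025, -1.0, -0.001], [-0.006, -0.0, 1.0], [-1.0, 0.025, -0.006]]
wrist_force: [1.7, 0.4, -2.6]
gripper_width: 0.632
```

Call:
apply_moves([
  [0, 0, 0.001],
], twist=[0], claw=[0.5])

```text
time_s: 29.55
tcp_pos: [0.4258, -0.2717, 0.1392]
ee_rot: [[-0.035, -0.999, 0.001], [-0.002, 0.001, 1.0], [-0.999, 0.035, -0.002]]
wrist_force: [-1.6, 1.1, -3.1]
gripper_width: 0.631
```

```bash
bash w6.sh 4 .4304 -.3087 .0305; python3 wm.py we2 disc_green,board_brown
python3 f2.py we1 we2 disc_green .4304 -.3087 board_brown .622 -.28 3.5 "(97,148,64)" "(85,54,34)";python3 go.py  .4304 -.3087 .0305
```

```text
t 29.75 tcp [ 0.43   -0.273   0.1456] lean [-0.0221 -0.0073] az -179.91 grip 0.6331521946954423 F [-0.2 -0.  -2.5]
tool total [ 0.1153 -0.0029 -0.0348]  lateral [ 0.0003 -0.0003 -0.0357] down [ 0.115  -0.0025  0.0008]
disc_green [(0.59, array([308., 148.]), np.int64(8213), [93.0, 144.0, 60.0])]
board_brown [(0.72, array([ 95., 172.]), np.int64(15929), [82.0, 52.0, 32.0])]
disc_green free [ 0.43153665 -0.3076552   0.00519573] 0.0029167409694984044
  view 0 [ 0.43146336 -0.30765113] 0.0023266722667326144
  view 1 [ 0.4315615  -0.30771753] 0.0011080048832380505
board_brown free [ 0.62526503 -0.27930669  3.04861296  0.00408978] 0.029832987930226977
  view 0 [ 0.62381648 -0.27901179  3.13513719] 0.004482355871248924
  view 1 [ 0.62424094 -0.27986542  2.94129986] 0.025854070600975918
t 29.9 tcp [ 0.4294 -0.273   0.1453] lean [-0.0223 -0.0068] az -179.95 grip 0.6315327272899269 F [ 0.7 -0.1 -1.3]
tool total [ 0.115  -0.0035 -0.0349]  lateral [ 0.0002 -0.0009 -0.0357] down [ 0.1148 -0.0026  0.0008]
```

Call:
apply_moves([
  [0, -0.003, -0.034],
], twist=[0], claw=[0.5])

```text
time_s: 30.0
tcp_pos: [0.4324, -0.3051, 0.1465]
ee_rot: [[-0.022, -1.0, -0.005], [-0.006, -0.005, 1.0], [-1.0, 0.022, -0.006]]
wrist_force: [0.5, -0.1, -2.7]
gripper_width: 0.631
```

```bash
bash w6.sh 6 .4315 -.3077 .0305
```

```text
t 30.3 tcp [ 0.4323 -0.3067  0.1457] lean [-0.0222 -0.0066] az -179.96 grip 0.6351147805114936 F [-0.3 -0.2 -2.6]
tool total [ 0.1152 -0.0018 -0.0003]  lateral [ 0.      0.0008 -0.001 ] down [ 0.1152 -0.0026  0.0008]
```

Call:
apply_moves([
  [0.045, 0, 0],
], twist=[0], claw=[0.5])

```text
time_s: 30.4
tcp_pos: [0.4365, -0.3087, 0.1061]
ee_rot: [[-0.007, -1.0, -0.004], [-0.013, -0.003, 1.0], [-1.0, 0.008, -0.013]]
wrist_force: [1.4, -0.6, -1.8]
gripper_width: 0.631
```

Call:
apply_moves([
  [0, 0.001, 0],
], twist=[0], claw=[0.5])

```text
time_s: 30.5
tcp_pos: [0.4309, -0.3062, 0.1012]
ee_rot: [[-0.019, -1.0, -0.002], [-0.007, -0.002, 1.0], [-1.0, 0.019, -0.007]]
wrist_force: [-2.2, 1.4, -2.7]
gripper_width: 0.633
```

```bash
bash w6.sh 6 .4315 -.3077 .0305
```

```text
t 30.8 tcp [ 0.4365 -0.309   0.108 ] lean [-0.0043 -0.0147] az -179.77 grip 0.6274374134483588 F [ 0.2 -0.7 -1.3]
tool total [0.0775 0.0047 0.0024]  lateral [0.     0.005  0.0013] down [ 0.0775 -0.0003  0.0011]
```

Call:
apply_moves([
  [0.03, 0.004, 0.001],
], twist=[0], claw=[0.5])

```text
time_s: 30.9
tcp_pos: [0.4369, -0.3101, 0.0826]
ee_rot: [[0.008, -1.0, -0.006], [-0.02, -0.006, 1.0], [-1.0, -0.008, -0.02]]
wrist_force: [0.9, -1.1, -1.9]
gripper_width: 0.631
```

```bash
bash w6.sh 7 .4315 -.3077 .0305
```

```text
t 31.25 tcp [ 0.4335 -0.3088  0.0793] lean [-0.0019 -0.0158] az -179.75 grip 0.630331822545181 F [-0.1 -0.7 -2.3]
tool total [0.0488 0.0018 0.0019]  lateral [-0.      0.0019  0.0011] down [ 0.0488 -0.0001  0.0008]
```

Call:
apply_moves([
  [0.03, 0.001, 0.001],
], twist=[0], claw=[0.5])

```text
time_s: 31.35
tcp_pos: [0.4368, -0.31, 0.0536]
ee_rot: [[0.009, -1.0, -0.006], [-0.021, -0.006, 1.0], [-1.0, -0.009, -0.021]]
wrist_force: [1.5, -0.5, -2.0]
gripper_width: 0.638
```

```bash
bash w6.sh 7 .4315 -.3077 .0305
```

```text
t 31.7 tcp [ 0.4333 -0.3087  0.0505] lean [ 0.0002 -0.0168] az -179.73 grip 0.630843228300634 F [-0.8 -0.4 -1.3]
tool total [0.02   0.0018 0.0013]  lateral [-0.      0.0018  0.001 ] down [0.02   0.     0.0003]
```

Call:
apply_moves([
  [0.013, 0.002, 0.001],
], twist=[0], claw=[0.5])

```text
time_s: 31.8
tcp_pos: [0.4336, -0.3088, 0.0399]
ee_rot: [[0.006, -1.0, -0.005], [-0.019, -0.006, 1.0], [-1.0, -0.006, -0.019]]
wrist_force: [0.3, -0.4, -2.2]
gripper_width: 0.634
```

```bash
bash w6.sh 6 .4315 -.3077 .0305
```

```text
t 32.1 tcp [ 0.4319 -0.3082  0.0383] lean [ 0.0015 -0.0174] az -179.71 grip 0.6284112304937414 F [ 0.1  0.8 -2.1]
tool total [0.0078 0.0004 0.0006]  lateral [-0.      0.0004  0.0005] down [0.0078 0.     0.0001]
```

Call:
apply_moves([
  [0.006, 0, 0],
], twist=[0], claw=[0.5])

```text
time_s: 32.2
tcp_pos: [0.433, -0.3087, 0.0333]
ee_rot: [[0.004, -1.0, -0.005], [-0.018, -0.005, 1.0], [-1.0, -0.004, -0.019]]
wrist_force: [-0.2, -0.6, -2.0]
gripper_width: 0.634
```

```bash
python3 wt.py 3; python3 favg.py; python3 go.py .4315 -.3077 .0305
```

```text
Favg [ 0.23  0.2  -1.35]
t 32.55 tcp [ 0.432  -0.3083  0.0323] lean [ 0.0015 -0.0174] az -179.71 grip 0.6332571401632694 F [ 0.6 -0.  -1.8]
tool total [0.0018 0.0005 0.0006]  lateral [-0.      0.0005  0.0006] down [0.0018 0.     0.    ]
```

Call:
apply_moves([
  [0.001, 0, 0.0005],
], twist=[0], claw=[0.5])

```text
time_s: 32.65
tcp_pos: [0.4322, -0.3079, 0.0315]
ee_rot: [[0.002, -1.0, -0.005], [-0.018, -0.005, 1.0], [-1.0, -0.002, -0.018]]
wrist_force: [0.1, 0.2, -2.3]
gripper_width: 0.631
```

```bash
python3 wt.py 2; python3 favg.py; python3 go.py .4315 -.3077 .0305
```

```text
Favg [ 0.34 -0.06 -1.73]
t 32.95 tcp [ 0.432  -0.3078  0.0313] lean [ 0.0015 -0.0174] az -179.71 grip 0.6306688423116898 F [ 0.7 -0.7 -1.3]
tool total [0.0008 0.0005 0.0001]  lateral [-0.      0.0005  0.0001] down [0.0008 0.     0.    ]
```

Call:
apply_moves([
  [0.001, 0.0005, 0],
], twist=[0], claw=[0.5])

```text
time_s: 33.05
tcp_pos: [0.4317, -0.3079, 0.0304]
ee_rot: [[0.002, -1.0, -0.005], [-0.018, -0.005, 1.0], [-1.0, -0.002, -0.018]]
wrist_force: [0.7, -0.5, -2.5]
gripper_width: 0.628
```

```bash
python3 wt.py 2; python3 favg.py; python3 go.py .4315 -.3077 .0305
```

```text
Favg [ 0.12  0.33 -1.8 ]
t 33.35 tcp [ 0.4315 -0.3078  0.0303] lean [ 0.0016 -0.0175] az -179.7 grip 0.6335205129425454 F [ 0.2  0.8 -1.6]
tool total [-0.0002  0.      0.0001]  lateral [-0.      0.      0.0001] down [-0.0002 -0.     -0.    ]
```

Call:
apply_moves([
  [0.001, 0, 0],
], twist=[0], claw=[0.5])

```text
time_s: 33.45
tcp_pos: [0.4317, -0.3081, 0.0298]
ee_rot: [[0.002, -1.0, -0.006], [-0.018, -0.006, 1.0], [-1.0, -0.002, -0.018]]
wrist_force: [-2.1, -0.5, 5.6]
gripper_width: 0.631
```

```bash
python3 wt.py 2; python3 favg.py; python3 go.py .4315 -.3077 .0305
```

```text
Favg [-1.46 -0.87  3.25]
t 33.75 tcp [ 0.4317 -0.3081  0.0298] lean [ 0.002  -0.0179] az -179.69 grip 0.6297862438052515 F [-2.2 -1.5  3.7]
tool total [-0.0007  0.0002  0.0004]  lateral [-0.      0.0002  0.0004] down [-0.0007 -0.     -0.    ]
```

Contact (about 5 N). I release and retreat.

Call:
apply_moves([
  [0, 0, 0],
  [0, 0, 0],
  [0, 0, 0],
  [0, 0, 0],
  [0, 0, 0],
  [0, 0, 0],
], twist=[0, 0, 0, 0, 0, 0], claw=[0.66, 0.7, 0.8, 0.9, 1, 1])

```text
time_s: 34.35
tcp_pos: [0.4323, -0.3077, 0.0291]
ee_rot: [[0.004, -1.0, -0.005], [-0.018, -0.005, 1.0], [-1.0, -0.003, -0.018]]
wrist_force: [-0.7, 0.2, -0.1]
gripper_width: 0.957
```

Call:
apply_moves([
  [-0.03, 0, 0],
], twist=[0], claw=[1])

```text
time_s: 34.45
tcp_pos: [0.4294, -0.306, 0.056]
ee_rot: [[-0.005, -1.0, -0.004], [-0.014, -0.004, 1.0], [-1.0, 0.005, -0.014]]
wrist_force: [-0.4, 0.8, 0.5]
gripper_width: 0.979
```

```bash
bash w6.sh 5 .4315 -.3077 .2
```

```text
t 34.7 tcp [ 0.432  -0.307   0.0589] lean [ 0.0035 -0.0172] az -179.74 grip 0.9977688970447615 F [0.4 0.3 0.8]
tool total [-0.141   0.     -0.0031]  lateral [ 0.      0.0005 -0.0007] down [-0.141  -0.0005 -0.0024]
```

Call:
apply_moves([
  [-0.05, 0, 0],
], twist=[0], claw=[1])

```text
time_s: 34.8
tcp_pos: [0.4268, -0.304, 0.1023]
ee_rot: [[-0.013, -1.0, -0.003], [-0.01, -0.003, 1.0], [-1.0, 0.013, -0.01]]
wrist_force: [0.4, -0.8, 0.1]
gripper_width: 1.001
```

```bash
bash w6.sh 6 .4315 -.3077 .2
```

```text
t 35.1 tcp [ 0.4308 -0.3057  0.1077] lean [ 0.0012 -0.016 ] az -179.76 grip 0.9984641179238998 F [-0.3 -0.4  0.3]
tool total [-0.0922 -0.0008 -0.0035]  lateral [ 0.     -0.0007 -0.002 ] down [-0.0923 -0.0001 -0.0015]
```

Call:
apply_moves([
  [-0.05, 0, 0.03],
], twist=[0], claw=[1])

```text
time_s: 35.2
tcp_pos: [0.4266, -0.2785, 0.1442]
ee_rot: [[-0.015, -1.0, 0.0], [-0.01, 0.0, 1.0], [-1.0, 0.015, -0.01]]
wrist_force: [0.6, 0.1, -0.2]
gripper_width: 0.997
```

```bash
bash w6.sh 6 .60 .01 .18; python3 wm.py we3 bauble_green_center,disc_green,board_brown
```

```text
t 35.5 tcp [ 0.4298 -0.2787  0.1494] lean [-0.0016 -0.0149] az -179.79 grip 1.001476246669485 F [-0.4  0.6 -0. ]
tool total [-0.0351 -0.1712  0.2876]  lateral [-0.0046 -0.1713  0.288 ] down [-0.0306  0.0001 -0.0005]
bauble_green_center [(0.68, array([310., 162.]), np.int64(4003), [33.0, 103.0, 23.0])]
disc_green [(0.96, array([312., 147.]), np.int64(3875), [116.0, 130.0, 68.0])]
board_brown [(0.59, array([106., 175.]), np.int64(13945), [73.0, 44.0, 26.0])]
```

View pics/we3.png

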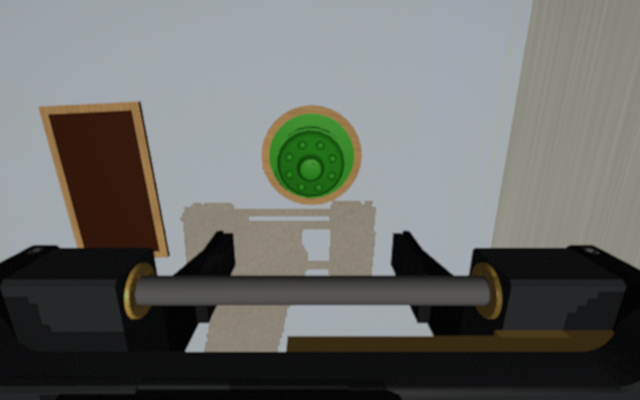

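The green bauble is upright on its disc (312,160). Both baubles are on their boards, so now the brown plinth.

Call:
apply_moves([
  [0, -0.014, 0.02],
  [0, -0.02, 0.032],
  [0, -0.024, 0.04],
  [0, -0.024, 0.04],
  [0, -0.024, 0.04],
  [0, -0.024, 0.04],
  [0, -0.024, 0.04],
  [0, -0.022, 0.036],
  [0, -0.016, 0.027],
  [0, -0.01, 0.016],
], twist=[0, 0, 0, 0, 0, 0, 0, 0, 0, 0], claw=[1, 1, 1, 1, 1, 1, 1, 1, 1, 1])

```text
time_s: 36.7
tcp_pos: [0.6372, 0.0599, 0.1368]
ee_rot: [[-0.011, -1.0, 0.007], [-0.017, 0.007, 1.0], [-1.0, 0.011, -0.017]]
wrist_force: [0.3, -0.6, 1.0]
gripper_width: 1.0
```

```bash
bash w6.sh 6 .632 .0113 .1;python3 wm.py wq1 plinth_brown_center,plinth_red_center
cat > f4.py <<'E'
from fit import *
import pickle,sys
def run(n,q,x,y,yaw,z0=0):
    a=pickle.load(open(n+".pk","rb"));m=a["m"][q][0][1]
    p,e=fit(lambda p:[box(p[0],p[1],z0,p[2],.06,.12,.024)],[x,y,np.radians(yaw)],[a["im"]],[m],[.005,.005,.05]);p[2]=np.degrees(p[2]);print(q,p.round(4),round(e,4))
    p,e=fit(lambda p:[box(p[0],p[1],p[3],p[2],.06,.12,.024)],[x,y,np.radians(yaw),z0+.003],[a["im"]],[m],[.005,.005,.05,.004]);p[2]=np.degrees(p[2]);print("  free z",p.round(4),round(e,4))
run(sys.argv[1],sys.argv[2],*map(float,sys.argv[3:]))
E
python3 f4.py wq1 plinth_brown_center .632 .0113 -.5
```

```text
t 37.0 tcp [0.6356 0.0568 0.1376] lean [-0.0117 -0.0167] az 179.42 grip 1.0004044368103708 F [ 0.3 -0.5 -0.1]
tool total [ 0.0383  0.0027 -0.0449]  lateral [ 0.0008  0.0031 -0.0455] down [ 0.0375 -0.0004  0.0006]
plinth_brown_center []
plinth_red_center [(0.86, array([558.,  97.]), np.int64(13910), [135.0, 20.0, 21.0])]Traceback (most recent call last):
  File "f4.py", line 7, in <module>
    run(sys.argv[1],sys.argv[2],*map(float,sys.argv[3:]))
    ~~~^^^^^^^^^^^^^^^^^^^^^^^^^^^^^^^^^^^^^^^^^^^^^^^^^^
  File "f4.py", line 4, in run
    a=pickle.load(open(n+".pk","rb"));m=a["m"][q][0][1]
                                        ~~~~~~~~~^^^
IndexError: list index out of range
```

View pics/wq1.png

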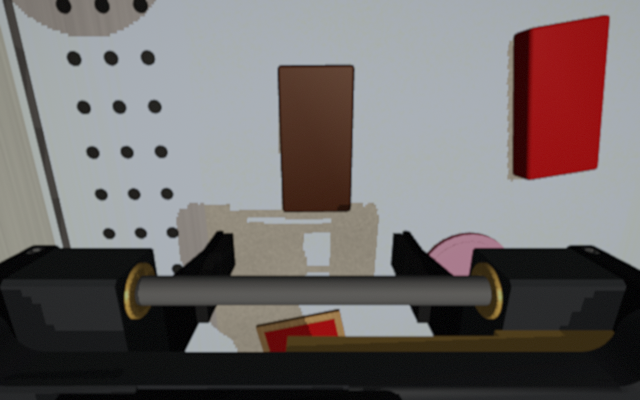

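The net missed the brown plinth, which is clear at (317,138). I mask it by darkness in that window.

```bash
python3 - <<'E'
import pickle,numpy as np,cv2
a=pickle.load(open("wq1.pk","rb"));p=a["im"]["pixels"].astype(int)
m=np.zeros((400,640),bool);w=(slice(50,222),slice(260,372));q=p[w]
m[w]=(q[...,0]-q[...,2]>18)&(q.sum(2)<260)
m=cv2.morphologyEx(m.astype(np.uint8),cv2.MORPH_CLOSE,np.ones((5,5)));n,l,s,c=cv2.connectedComponentsWithStats(m)
i=1+s[1:,4].argmax();m=l==i;print(s[i]);a["m"]["plinth_brown_center"]=[(1,m)];pickle.dump(a,open("wq1.pk","wb"))
E
python3 f4.py wq1 plinth_brown_center .632 .0113 -.5
```

```text
[  279    66    74   146 10293]
plinth_brown_center [ 0.6316  0.0113 -0.1824] 0.0393
  free z [ 0.6315  0.0117 -0.2439 -0.0092] 0.008
```

Call:
apply_moves([
  [0, 0.003, -0.045],
], twist=[0], claw=[1])

```text
time_s: 37.25
tcp_pos: [0.6332, 0.0143, 0.1392]
ee_rot: [[-0.009, -1.0, 0.005], [-0.016, 0.005, 1.0], [-1.0, 0.008, -0.016]]
wrist_force: [-0.3, 0.2, -0.6]
gripper_width: 1.0
```

```bash
bash w6.sh 6 .6316 .0115 .018 179.8
```

```text
t 37.55 tcp [0.6324 0.0117 0.1392] lean [-0.0099 -0.0161] az 179.38 grip 0.9993441897273866 F [0.4 0.8 0.3]
tool total [ 0.1212 -0.0004  0.0018]  lateral [ 0.      0.0008 -0.0002] down [ 0.1212 -0.0012  0.002 ]
twist -0.4234768422712989
```

Call:
apply_moves([
  [0.05, 0.001, 0],
], twist=[0], claw=[1])

```text
time_s: 37.65
tcp_pos: [0.6372, 0.0124, 0.0963]
ee_rot: [[0.008, -1.0, 0.008], [-0.014, 0.008, 1.0], [-1.0, -0.008, -0.014]]
wrist_force: [1.6, 0.6, -0.7]
gripper_width: 1.003
```

```bash
bash w6.sh 6 .6316 .0115 .018 179.8
```

```text
t 37.95 tcp [0.6323 0.0114 0.0911] lean [-0.007  -0.0162] az 179.45 grip 1.000942512747031 F [ 0.3 -0.3 -0.7]
tool total [0.0731 0.0002 0.0012]  lateral [0.     0.0007 0.0001] down [ 0.0731 -0.0005  0.0012]
twist -0.3478985398553789
```

Call:
apply_moves([
  [0.04, 0.001, 0],
], twist=[0], claw=[1])

```text
time_s: 38.05
tcp_pos: [0.6374, 0.0123, 0.0585]
ee_rot: [[0.01, -1.0, 0.007], [-0.014, 0.007, 1.0], [-1.0, -0.01, -0.014]]
wrist_force: [1.4, 0.5, 0.0]
gripper_width: 0.998
```

```bash
bash w6.sh 6 .6316 .0115 .018 179.8
```

```text
t 38.35 tcp [0.6325 0.0111 0.0534] lean [-0.0033 -0.0158] az 179.5 grip 0.9982276344304196 F [0.8 0.9 0.8]
tool total [0.0354 0.0008 0.001 ]  lateral [-0.      0.001   0.0004] down [ 0.0354 -0.0001  0.0006]
twist -0.3028719942003306
```

Call:
apply_moves([
  [0.022, 0.001, 0.0005],
], twist=[-0.3], claw=[1])

```text
time_s: 38.45
tcp_pos: [0.6353, 0.012, 0.0361]
ee_rot: [[0.007, -1.0, 0.002], [-0.014, 0.002, 1.0], [-1.0, -0.007, -0.014]]
wrist_force: [0.3, -0.3, 1.1]
gripper_width: 1.0
```

```bash
bash w6.sh 6 .6316 .0115 .018 179.8
```

```text
t 38.75 tcp [0.6324 0.0114 0.0328] lean [-0.0012 -0.0156] az 179.81 grip 0.997859567904937 F [-0.  -0.8  0.6]
tool total [0.0148 0.0008 0.0004]  lateral [-0.      0.0008  0.0001] down [ 0.0148 -0.      0.0002]
twist 0.012696075404505791
```

Call:
apply_moves([
  [0.01, 0.001, 0],
], twist=[0], claw=[1])

```text
time_s: 38.85
tcp_pos: [0.6332, 0.0116, 0.0249]
ee_rot: [[0.004, -1.0, 0.003], [-0.015, 0.003, 1.0], [-1.0, -0.004, -0.015]]
wrist_force: [0.2, -0.1, 0.2]
gripper_width: 1.001
```

```bash
bash w6.sh 6 .6316 .0115 .018 179.8;python3 -c "
from h import *
w=imaging.capture('wrist');save(w,'wg3')"
```

```text
t 39.15 tcp [0.6315 0.0112 0.0228] lean [-0.0011 -0.0157] az 179.82 grip 0.9982845127662343 F [1.1 0.  1.3]
tool total [ 0.0048 -0.0001  0.0004]  lateral [-0.     -0.0001  0.0003] down [ 0.0048 -0.      0.0001]
twist 0.020001814098321802
```

View pics/wg3.png

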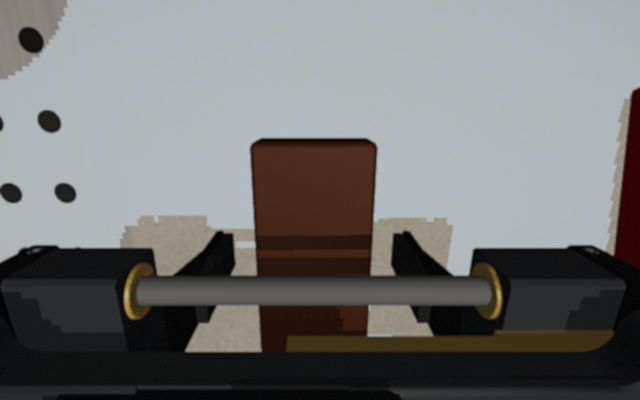

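The plinth lies centred and parallel between the fingers (255–375).

Call:
apply_moves([
  [0.005, 0, 0],
], twist=[0], claw=[1])

```text
time_s: 39.3
tcp_pos: [0.6322, 0.0113, 0.0185]
ee_rot: [[0.001, -1.0, 0.003], [-0.015, 0.003, 1.0], [-1.0, -0.001, -0.015]]
wrist_force: [1.1, 0.3, -0.3]
gripper_width: 0.999
```

```bash
bash w6.sh 5 .6316 .0115 .018 179.8
```

```text
t 39.55 tcp [0.6315 0.0111 0.0178] lean [-0.0012 -0.0157] az 179.82 grip 1.0001235266935848 F [-0.2  0.2 -0.4]
tool total [-0.0002 -0.0001  0.0004]  lateral [-0.     -0.0001  0.0004] down [-0.0002  0.     -0.    ]
twist 0.018932731337031328
```

Call:
apply_moves([
  [0, 0, 0],
  [0, 0, 0],
  [0, 0, 0],
  [0, 0, 0],
  [0, 0, 0],
  [0, 0, 0],
], twist=[0, 0, 0, 0, 0, 0], claw=[0.8, 0.7, 0.6, 0.5, 0.5, 0.5])

```text
time_s: 40.15
tcp_pos: [0.6316, 0.0111, 0.018]
ee_rot: [[-0.001, -1.0, 0.003], [-0.016, 0.003, 1.0], [-1.0, 0.001, -0.016]]
wrist_force: [-0.6, 0.4, -0.2]
gripper_width: 0.689
```

```bash
bash w6.sh 3 .6316 .0115 .018 179.8
```

```text
t 40.3 tcp [0.6316 0.0111 0.0181] lean [-0.0008 -0.0156] az 179.82 grip 0.6899012142020583 F [ 0.  -0.6 -0.1]
tool total [ 0.0001 -0.      0.0004]  lateral [-0.     -0.      0.0004] down [ 0.0001 -0.      0.    ]
twist 0.019910009080859936
```

Call:
apply_moves([
  [-0.03, 0, 0],
], twist=[0], claw=[0.5])

```text
time_s: 40.4
tcp_pos: [0.6278, 0.011, 0.0437]
ee_rot: [[-0.012, -1.0, 0.004], [-0.017, 0.005, 1.0], [-1.0, 0.012, -0.017]]
wrist_force: [-0.5, -0.5, -2.1]
gripper_width: 0.685
```

```bash
bash w6.sh 6 .6238 -.279 .09 -177
```

```text
t 40.7 tcp [0.6305 0.0115 0.0468] lean [-0.0033 -0.0158] az 179.79 grip 0.6884513143331816 F [-0.   0.2 -3. ]
tool total [-0.0386  0.0058 -0.2912]  lateral [ 0.0046  0.0057 -0.2905] down [-0.0432  0.0001 -0.0007]
twist -3.2106909132048713
```

Call:
apply_moves([
  [-0.05, 0, 0],
], twist=[0], claw=[0.5])

```text
time_s: 40.8
tcp_pos: [0.6244, 0.0112, 0.0882]
ee_rot: [[-0.023, -1.0, 0.006], [-0.019, 0.006, 1.0], [-1.0, 0.023, -0.019]]
wrist_force: [0.4, -0.2, -2.6]
gripper_width: 0.692
```

```bash
bash w6.sh 6 .6238 -.279 .09 -177
```

```text
t 41.1 tcp [0.6294 0.0121 0.0952] lean [-0.0065 -0.016 ] az 179.75 grip 0.6854029288702288 F [-0.2  0.2 -2.5]
tool total [ 0.0098  0.0043 -0.291 ]  lateral [ 0.0047  0.0043 -0.2911] down [ 0.0052 -0.      0.0001]
twist -3.2488949922972097
```

Run:
```python
from fit import *
import pickle
for n in("we1","we2","we3"):
    a=pickle.load(open(n+".pk","rb"));m=a["m"]["board_brown"][0][1]
    p,e=fit(lambda p:[box(p[0],p[1],0,p[2],.088,.15,.006)],[.624,-.279,.05],[a["im"]],[m],[.005,.005,.05]);p[2]=np.degrees(p[2]);print(n,p.round(4),round(e,4),a["tcp"])
a=pickle.load(open("we3.pk","rb"))
print(fit(lambda p:[baub(p[0],p[1],.006)],[.4315,-.3077],[a["im"]],[a["m"]["bauble_green_center"][0][1]],[.004,.004]))
p=a["im"]["pixels"].copy();c=np.argwhere(np.zeros(1))
o=cv2.cvtColor(p,cv2.COLOR_RGB2BGR)
for m,col in((a["m"]["board_brown"][0][1],(255,255,0)),):
    cs,_=cv2.findContours(m.astype(np.uint8),0,1);cv2.drawContours(o,cs,-1,col,1)
cv2.imwrite("pics/ov3.png",cv2.resize(o[80:280,0:240],None,fx=3,fy=3))
```

```text
we1 [ 0.6238 -0.279   3.1363] 0.0045 [ 0.42239924 -0.2615215   0.17937134]
we2 [ 0.6243 -0.2799  2.9609] 0.0259 [ 0.42986632 -0.27303823  0.14561312]
we3 [ 0.624  -0.28    2.8537] 0.0662 [ 0.42979294 -0.27886707  0.14936042]
(array([ 0.43243173, -0.30849344]), np.float64(0.008262660848294535))
```

View pics/ov3.png

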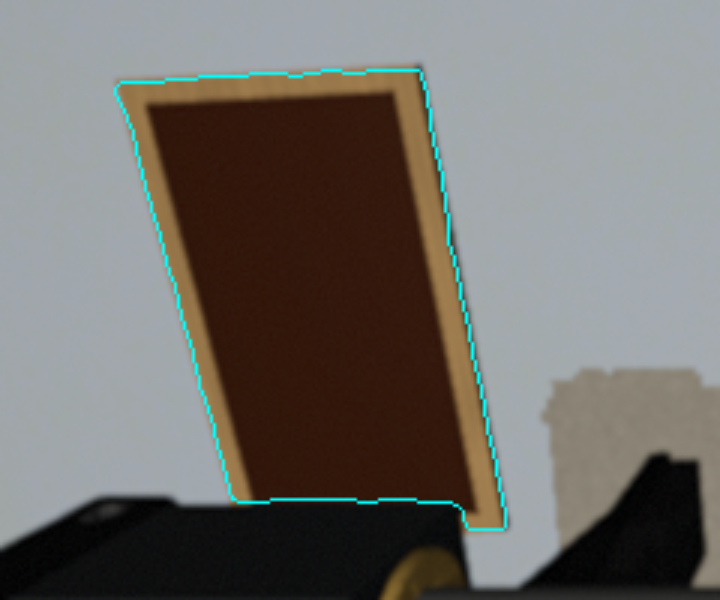

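Call:
apply_moves([
  [-0.002, 0.001, -0.02],
  [-0.002, 0.001, -0.034],
  [-0.002, 0.001, -0.042],
  [-0.002, 0.001, -0.045],
  [-0.002, 0.001, -0.045],
  [-0.002, 0.001, -0.042],
  [-0.002, 0, -0.034],
  [-0.002, 0, -0.02],
  [-0.001, 0, -0.009],
], twist=[0, 0, -1.1, -1.1, -1.1, 0, 0, 0, 0], claw=[0.5, 0.5, 0.5, 0.5, 0.5, 0.5, 0.5, 0.5, 0.5])

```text
time_s: 42.0
tcp_pos: [0.6224, -0.2863, 0.0981]
ee_rot: [[-0.039, -0.997, -0.059], [-0.012, -0.059, 0.998], [-0.999, 0.04, -0.01]]
wrist_force: [-0.5, 0.8, -2.1]
gripper_width: 0.689
```

```bash
bash w6.sh 6 .6238 -.2794 .0241 -176.9;python3 -c "
from h import *
w=imaging.capture('wrist');save(w,'wq2');print(proj(w,[[.6238,-.279,.006]]))"
```

```text
t 42.3 tcp [ 0.6237 -0.2828  0.1001] lean [-0.0362 -0.013 ] az -176.36 grip 0.6847903892926611 F [ 0.4  0.5 -2.8]
tool total [ 0.0759 -0.0031  0.0042]  lateral [-0.     -0.0003  0.0034] down [ 0.0759 -0.0028  0.0008]
twist 0.5390807466042133
[[308.44880966 207.97553435]]
```

View pics/wq2.png

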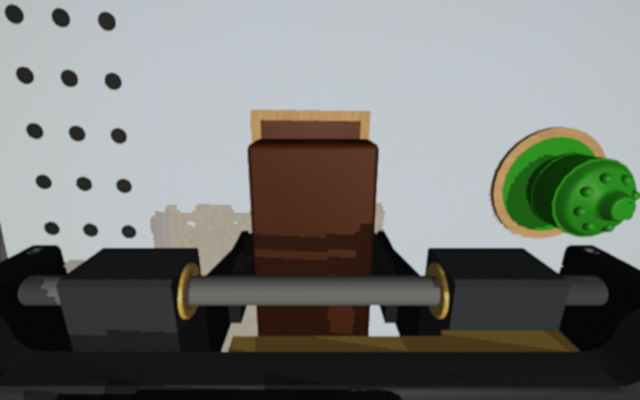

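The brown plinth is parallel over the brown board. I correct the lean while descending.

Call:
apply_moves([
  [0.035, 0, 0.003],
], twist=[0.5], claw=[0.5])

```text
time_s: 42.45
tcp_pos: [0.6272, -0.2806, 0.0711]
ee_rot: [[-0.023, -0.998, -0.058], [-0.018, -0.058, 0.998], [-1.0, 0.024, -0.016]]
wrist_force: [1.3, 1.0, -1.1]
gripper_width: 0.688
```

Call:
apply_moves([
  [0, 0, 0.001],
], twist=[0], claw=[0.5])

```text
time_s: 42.55
tcp_pos: [0.6232, -0.2769, 0.0659]
ee_rot: [[-0.034, -0.998, -0.058], [-0.013, -0.058, 0.998], [-0.999, 0.034, -0.011]]
wrist_force: [-1.6, 0.9, -3.8]
gripper_width: 0.683
```

```bash
bash w6.sh 6 .6238 -.2794 .0241 -176.9
```

```text
t 42.85 tcp [ 0.6281 -0.2797  0.0729] lean [-0.0201 -0.0185] az -176.67 grip 0.6910944628814557 F [-0.5  0.4 -2.1]
tool total [0.0488 0.0033 0.0014]  lateral [0.0001 0.0043 0.0006] down [ 0.0487 -0.001   0.0008]
twist 0.23033392718352275
```

Call:
apply_moves([
  [-0.04, 0, 0.0],
], twist=[0], claw=[0.5])

```text
time_s: 42.95
tcp_pos: [0.6248, -0.2777, 0.1074]
ee_rot: [[-0.033, -0.998, -0.057], [-0.014, -0.056, 0.998], [-0.999, 0.033, -0.012]]
wrist_force: [-0.7, -0.6, -3.4]
gripper_width: 0.687
```

```bash
bash w6.sh 6 .6238 -.2794 .0241 -176.9
```

```text
t 43.25 tcp [ 0.6283 -0.2788  0.1125] lean [-0.0209 -0.0177] az -176.7 grip 0.685625384643108 F [-0.5 -0.1 -2.5]
tool total [0.0884 0.0026 0.0011]  lateral [ 0.0001  0.0046 -0.0003] down [ 0.0883 -0.0019  0.0015]
twist 0.20199324487842318
```

Call:
apply_moves([
  [0.045, 0.002, 0],
], twist=[0], claw=[0.5])

```text
time_s: 43.35
tcp_pos: [0.6305, -0.2813, 0.0736]
ee_rot: [[-0.006, -0.998, -0.06], [-0.023, -0.06, 0.998], [-1.0, 0.008, -0.022]]
wrist_force: [1.8, -0.7, -1.9]
gripper_width: 0.686
```

Call:
apply_moves([
  [0, 0.001, 0],
], twist=[0], claw=[0.5])

```text
time_s: 43.45
tcp_pos: [0.6231, -0.2795, 0.0653]
ee_rot: [[-0.023, -0.998, -0.057], [-0.017, -0.057, 0.998], [-1.0, 0.024, -0.015]]
wrist_force: [-1.3, 1.0, -4.1]
gripper_width: 0.687
```

```bash
bash w6.sh 6 .6238 -.2794 .0241 -176.9
```

```text
t 43.75 tcp [ 0.6306 -0.2816  0.0756] lean [-0.0033 -0.0237] az -176.57 grip 0.6886948674092516 F [-0.6 -0.3 -2.9]
tool total [0.0514 0.0065 0.0038]  lateral [-0.      0.0067  0.0026] down [ 0.0515 -0.0002  0.0012]
twist 0.33350076139808493
```

Call:
apply_moves([
  [0.025, 0.006, 0],
], twist=[0], claw=[0.5])

```text
time_s: 43.85
tcp_pos: [0.629, -0.2835, 0.0558]
ee_rot: [[0.008, -0.998, -0.061], [-0.027, -0.062, 0.998], [-1.0, -0.007, -0.028]]
wrist_force: [1.1, -0.8, -1.3]
gripper_width: 0.684
```

```bash
bash w6.sh 7 .6238 -.2794 .0241 -176.9
```

```text
t 44.2 tcp [ 0.6257 -0.2828  0.0521] lean [-0.0008 -0.0245] az -176.54 grip 0.6885709468005986 F [ 0.5  0.5 -2.4]
tool total [0.0279 0.0016 0.0042]  lateral [-0.0001  0.0017  0.0035] down [ 0.028  -0.0001  0.0007]
twist 0.35957919677437644
```

Call:
apply_moves([
  [0.017, 0.0015, 0.0035],
], twist=[0.4], claw=[0.5])

```text
time_s: 44.3
tcp_pos: [0.6269, -0.2808, 0.0387]
ee_rot: [[0.007, -0.999, -0.054], [-0.027, -0.054, 0.998], [-1.0, -0.006, -0.027]]
wrist_force: [0.3, -0.6, -2.2]
gripper_width: 0.682
```

```bash
bash w6.sh 7 .6238 -.2794 .0241 -176.9
```

```text
t 44.65 tcp [ 0.6246 -0.2801  0.036 ] lean [ 0.0008 -0.0251] az -176.93 grip 0.6863441486533761 F [-0.2 -0.3 -2.1]
tool total [0.0118 0.0008 0.001 ]  lateral [-0.      0.0008  0.0007] down [ 0.0119 -0.      0.0003]
twist -0.02846375707582638
```

Call:
apply_moves([
  [0.008, 0.001, 0.0005],
], twist=[0], claw=[0.5])

```text
time_s: 44.75
tcp_pos: [0.6251, -0.2802, 0.0296]
ee_rot: [[0.005, -0.999, -0.054], [-0.026, -0.054, 0.998], [-1.0, -0.003, -0.026]]
wrist_force: [0.5, -0.7, -0.8]
gripper_width: 0.686
```

```bash
python3 wt.py 2;python3 favg.py; python3 go.py .6238 -.2794 .0241 -176.9
```

```text
Favg [ 0.1  -0.14 -1.81]
t 45.05 tcp [ 0.6237 -0.2798  0.028 ] lean [ 0.0008 -0.0252] az -176.92 grip 0.682643949258274 F [ 0.7 -0.  -1.4]
tool total [ 0.0038 -0.0001  0.0005]  lateral [-0.     -0.0001  0.0004] down [ 0.0039 -0.      0.0001]
twist -0.021740364827167014
```

Call:
apply_moves([
  [0.002, 0, 0.0005],
], twist=[0], claw=[0.5])

```text
time_s: 45.15
tcp_pos: [0.6241, -0.2795, 0.0264]
ee_rot: [[0.002, -0.999, -0.054], [-0.026, -0.054, 0.998], [-1.0, -0.0, -0.026]]
wrist_force: [0.3, 0.0, -1.4]
gripper_width: 0.688
```

```bash
python3 wt.py 2;python3 favg.py; python3 go.py .6238 -.2794 .0241 -176.9
```

```text
Favg [ 0.38  0.1  -2.33]
t 45.45 tcp [ 0.6237 -0.2794  0.026 ] lean [ 0.0009 -0.0252] az -176.92 grip 0.6894695900732202 F [-0.2  0.2 -2. ]
tool total [ 0.0019 -0.0001  0.    ]  lateral [ 0.     -0.0001 -0.    ] down [ 0.0019 -0.      0.    ]
twist -0.01976924266654123
```

Call:
apply_moves([
  [0.0015, 0, 0],
], twist=[0], claw=[0.5])

```text
time_s: 45.55
tcp_pos: [0.624, -0.2795, 0.0248]
ee_rot: [[0.002, -0.999, -0.054], [-0.025, -0.054, 0.998], [-1.0, -0.0, -0.025]]
wrist_force: [1.0, 0.7, -2.3]
gripper_width: 0.685
```

```bash
python3 wt.py 2;python3 favg.py; python3 go.py .6238 -.2794 .0241 -176.9
```

```text
Favg [ 0.62  0.16 -1.2 ]
t 45.85 tcp [ 0.6238 -0.2795  0.0246] lean [ 0.0012 -0.0253] az -176.92 grip 0.6874992386843016 F [ 1.   0.6 -1.9]
tool total [0.0005 0.     0.0001]  lateral [-0.      0.      0.0001] down [ 0.0005 -0.      0.    ]
twist -0.017417653620981355
```

Touching. I ease down 0.5 mm, release and retreat.

Call:
apply_moves([
  [0.0005, 0, 0],
  [0, 0, 0],
  [0, 0, 0],
  [0, 0, 0],
  [0, 0, 0],
  [0, 0, 0],
  [0, 0, 0],
], twist=[0, 0, 0, 0, 0, 0, 0], claw=[0.5, 0.72, 0.78, 0.85, 1, 1, 1])

```text
time_s: 46.55
tcp_pos: [0.6248, -0.28, 0.0257]
ee_rot: [[0.004, -0.999, -0.054], [-0.027, -0.055, 0.998], [-1.0, -0.002, -0.027]]
wrist_force: [-0.4, 0.6, 0.8]
gripper_width: 0.974
```

Call:
apply_moves([
  [-0.03, 0, 0],
], twist=[0], claw=[1])

```text
time_s: 46.65
tcp_pos: [0.6214, -0.2783, 0.0513]
ee_rot: [[-0.006, -0.999, -0.053], [-0.024, -0.053, 0.998], [-1.0, 0.007, -0.023]]
wrist_force: [-0.2, 0.4, -0.5]
gripper_width: 0.99
```

```bash
bash w6.sh 5 .6238 -.2794 .2
```

```text
t 46.9 tcp [ 0.6245 -0.279   0.0556] lean [ 0.0037 -0.0263] az -176.89 grip 0.9963279739132302 F [-0.2  0.5 -0.6]
tool total [-0.1443  0.0004 -0.0042]  lateral [ 0.      0.0008 -0.0003] down [-0.1443 -0.0003 -0.0038]
```

Call:
apply_moves([
  [-0.05, 0, 0],
], twist=[0], claw=[1])

```text
time_s: 47.0
tcp_pos: [0.6186, -0.276, 0.0968]
ee_rot: [[-0.015, -0.999, -0.052], [-0.02, -0.052, 0.998], [-1.0, 0.016, -0.019]]
wrist_force: [0.3, 0.1, 0.5]
gripper_width: 1.003
```

```bash
bash w6.sh 6 .6238 -.2794 .2
```

```text
t 47.3 tcp [ 0.6234 -0.2774  0.1043] lean [ 0.0015 -0.0253] az -176.91 grip 1.0007623682684335 F [ 0.8  0.7 -0.4]
tool total [-0.0956 -0.0003 -0.0044]  lateral [ 0.0001 -0.0003 -0.002 ] down [-0.0957 -0.     -0.0024]
```

Call:
apply_moves([
  [-0.05, 0.02, 0.04],
], twist=[0], claw=[1])

```text
time_s: 47.4
tcp_pos: [0.6034, -0.2481, 0.1318]
ee_rot: [[-0.015, -0.999, -0.05], [-0.022, -0.049, 0.999], [-1.0, 0.016, -0.021]]
wrist_force: [-1.2, 0.6, -0.1]
gripper_width: 0.994
```

```bash
bash w6.sh 6 .44 .02 .15 -171; python3 wm.py wq3 plinth_brown_center,board_brown,bauble_green_center; python3 f4.py wq3 plinth_brown_center .6238 -.279 3 .006
```

```text
t 47.7 tcp [ 0.6063 -0.2473  0.1399] lean [-0.0009 -0.0245] az -176.94 grip 0.9992190555489104 F [ 0.7  0.5 -0.2]
tool total [-0.0165  0.1518  0.2755]  lateral [-0.0064  0.1518  0.2757] down [-0.0101  0.     -0.0002]
twist -5.936581928942559
plinth_brown_center [(0.97, array([293., 154.]), np.int64(10863), [73.0, 44.0, 31.0])]
board_brown [(0.6, array([301., 139.]), np.int64(6368), [130.0, 100.0, 69.0])]
bauble_green_center [(0.96, array([542., 136.]), np.int64(5681), [29.0, 92.0, 21.0])]
plinth_brown_center [ 0.6243 -0.2798  2.7647] 0.0042
  free z [ 0.6244 -0.2798  2.7312  0.0058] 0.0041
```

View pics/wq3.png

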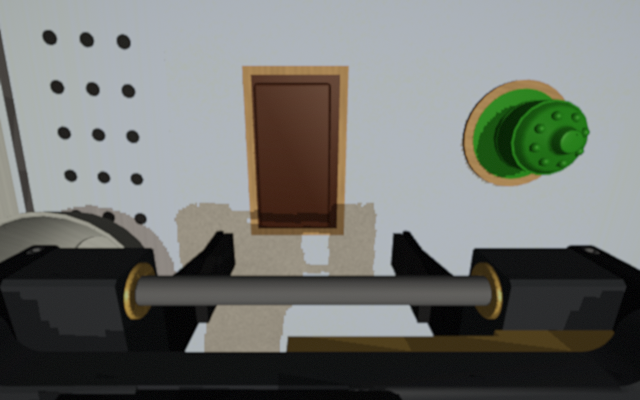

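The brown plinth sits centred and parallel on the brown board (292,152), measured within 1 mm, with its underside at 6 mm. Now the red plinth.

Call:
apply_moves([
  [0, 0.01, 0.018],
  [0, 0.018, 0.03],
  [0, 0.023, 0.038],
  [0, 0.023, 0.038],
  [0, 0.022, 0.038],
  [0, 0.022, 0.038],
  [0, 0.02, 0.036],
  [0, 0.014, 0.025],
  [0, 0.008, 0.015],
], twist=[0, 0, 0, -1.5, -1.5, -1.5, -1.4, 0, 0], claw=[1, 1, 1, 1, 1, 1, 1, 1, 1])

```text
time_s: 48.8
tcp_pos: [0.4181, 0.0167, 0.1288]
ee_rot: [[-0.003, -0.989, -0.151], [-0.026, -0.15, 0.988], [-1.0, 0.007, -0.026]]
wrist_force: [0.9, -0.4, -0.2]
gripper_width: 1.001
```

```bash
bash w6.sh 6 .433 -.018 .018 -171.1; python3 wm.py wr1 plinth_red_center; python3 f4.py wr1 plinth_red_center .433 -.018 9
```

```text
t 49.1 tcp [0.4202 0.0153 0.1289] lean [-0.0028 -0.0265] az -171.48 grip 0.999482748983267 F [-0.2 -0.3  1.1]
tool total [ 0.1117 -0.0085 -0.032 ]  lateral [ 0.0008 -0.0077 -0.0349] down [ 0.1108 -0.0007  0.0029]
twist -0.3789871921368615
plinth_red_center [(0.59, array([303., 153.]), np.int64(11177), [148.0, 34.0, 34.0])]
plinth_red_center [ 0.4328 -0.0186  8.8184] 0.0046
  free z [ 4.328e-01 -1.830e-02  8.838e+00 -2.100e-03] 0.002
```

View pics/wr1.png

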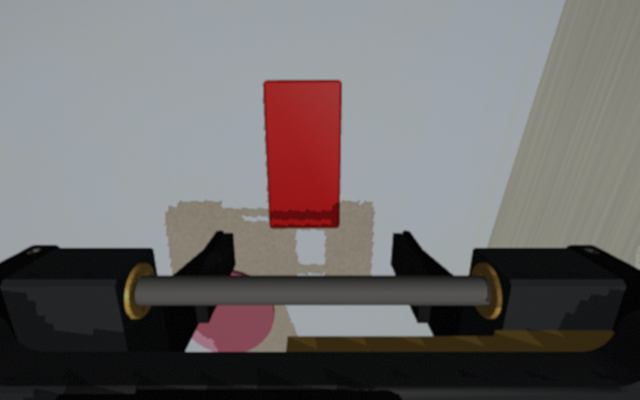

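The red plinth is at (303,153): (.4328,-.0185), yaw 8.8°, unmoved.

Call:
apply_moves([
  [0, -0.008, -0.035],
], twist=[-0.3], claw=[1])

```text
time_s: 49.3
tcp_pos: [0.4334, -0.0174, 0.1297]
ee_rot: [[-0.003, -0.988, -0.157], [-0.026, -0.157, 0.987], [-1.0, 0.007, -0.026]]
wrist_force: [1.5, 0.6, -0.5]
gripper_width: 1.002
```

```bash
bash w6.sh 6 .4328 -.0185 .018 -171.2
```

```text
t 49.6 tcp [ 0.433  -0.0185  0.1294] lean [-0.0037 -0.0267] az -171.26 grip 1.0034146927275729 F [-1.  -0.5  0.6]
tool total [ 0.1114 -0.0007  0.0029]  lateral [0.     0.0002 0.    ] down [ 0.1114 -0.0009  0.0029]
twist -0.06437595365636639
```

Call:
apply_moves([
  [0.05, 0, 0.001],
], twist=[0], claw=[1])

```text
time_s: 49.7
tcp_pos: [0.4385, -0.0169, 0.084]
ee_rot: [[0.012, -0.988, -0.154], [-0.022, -0.154, 0.988], [-1.0, -0.009, -0.024]]
wrist_force: [1.7, 0.7, -1.6]
gripper_width: 0.999
```

```bash
bash w6.sh 6 .4328 -.0185 .018 -171.2
```

```text
t 50.0 tcp [ 0.4338 -0.0182  0.0812] lean [-0.0008 -0.0262] az -171.19 grip 0.9957182999118075 F [ 0.9 -0.2  0.8]
tool total [0.0632 0.0007 0.0015]  lateral [ 0.      0.0011 -0.0001] down [ 0.0632 -0.0003  0.0016]
twist 0.009052620980583015
```

Call:
apply_moves([
  [0.03, 0, 0.001],
], twist=[0], claw=[1])

```text
time_s: 50.1
tcp_pos: [0.4382, -0.0164, 0.0553]
ee_rot: [[0.012, -0.988, -0.155], [-0.022, -0.155, 0.988], [-1.0, -0.008, -0.024]]
wrist_force: [0.2, 0.2, -0.7]
gripper_width: 1.002
```

```bash
bash w6.sh 6 .4328 -.0185 .018 -171.2
```

```text
t 50.4 tcp [ 0.4347 -0.0177  0.0527] lean [ 0.0021 -0.0254] az -171.16 grip 0.9993813217835235 F [0.  0.7 0.8]
tool total [0.0347 0.002  0.0004]  lateral [ 0.      0.002  -0.0005] down [ 0.0347 -0.0001  0.0009]
twist 0.03951184472768432
```

Call:
apply_moves([
  [0.02, 0.002, 0],
], twist=[0], claw=[1])

```text
time_s: 50.5
tcp_pos: [0.4359, -0.0175, 0.0355]
ee_rot: [[0.011, -0.988, -0.154], [-0.023, -0.155, 0.988], [-1.0, -0.007, -0.024]]
wrist_force: [-0.5, -0.5, -0.6]
gripper_width: 0.998
```

```bash
bash w6.sh 6 .4328 -.0185 .018 -171.2
```

```text
t 50.8 tcp [ 0.4335 -0.0183  0.0336] lean [ 0.0038 -0.0249] az -171.15 grip 1.000932955058235 F [-0.1 -0.7 -0.3]
tool total [0.0156 0.0007 0.0003]  lateral [ 0.      0.0007 -0.0001] down [ 0.0156 -0.      0.0004]
twist 0.05499622619817046
```

Call:
apply_moves([
  [0.01, 0.001, 0],
], twist=[0], claw=[1])

```text
time_s: 50.9
tcp_pos: [0.4342, -0.0182, 0.0251]
ee_rot: [[0.008, -0.988, -0.154], [-0.024, -0.154, 0.988], [-1.0, -0.004, -0.025]]
wrist_force: [0.7, 0.8, -0.0]
gripper_width: 0.998
```

```bash
bash w6.sh 6 .4328 -.0185 .018 -171.2;python3 -c "
from h import *
w=imaging.capture('wrist');save(w,'wg4')"
```

```text
t 51.2 tcp [ 0.4329 -0.0186  0.0241] lean [ 0.0047 -0.0247] az -171.14 grip 0.9998552351730001 F [-0.7 -0.2 -0.2]
tool total [0.0061 0.0001 0.0003]  lateral [-0.      0.0001  0.0001] down [0.0061 0.     0.0002]
twist 0.06168595802233767
```

View pics/wg4.png

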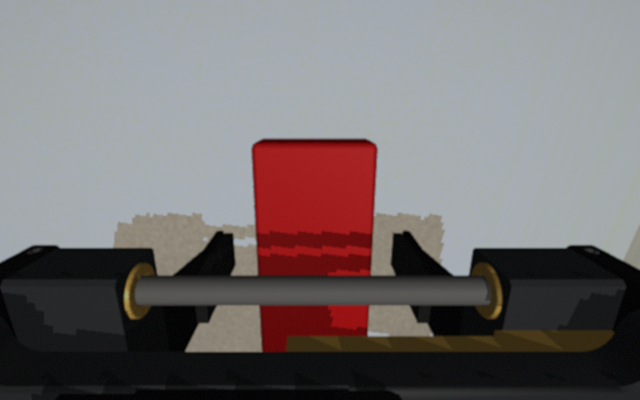

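Centred. I finish the descent, grip and lift.

Call:
apply_moves([
  [0.006, 0, 0],
], twist=[0], claw=[1])

```text
time_s: 51.35
tcp_pos: [0.4338, -0.0185, 0.0187]
ee_rot: [[0.007, -0.988, -0.154], [-0.024, -0.154, 0.988], [-1.0, -0.003, -0.025]]
wrist_force: [0.6, 0.7, -0.2]
gripper_width: 1.002
```

```bash
bash w6.sh 5 .4328 -.0185 .018 -171.2
```

```text
t 51.6 tcp [ 0.4329 -0.0188  0.0179] lean [ 0.0043 -0.0248] az -171.14 grip 1.0029055981899104 F [ 0.5  0.1 -0.3]
tool total [-0.0001  0.      0.0003]  lateral [-0.      0.      0.0003] down [-0.0001 -0.     -0.    ]
twist 0.061340898289159895
```

Call:
apply_moves([
  [0, 0, 0],
  [0, 0, 0],
  [0, 0, 0],
  [0, 0, 0],
  [0, 0, 0],
  [0, 0, 0],
], twist=[0, 0, 0, 0, 0, 0], claw=[0.8, 0.7, 0.6, 0.5, 0.5, 0.5])

```text
time_s: 52.2
tcp_pos: [0.4328, -0.0188, 0.018]
ee_rot: [[0.004, -0.988, -0.154], [-0.025, -0.154, 0.988], [-1.0, -0.0, -0.025]]
wrist_force: [-0.5, 0.5, -0.9]
gripper_width: 0.688
```

```bash
bash w6.sh 3 .4328 -.0185 .018 -171.2
```

```text
t 52.35 tcp [ 0.4328 -0.0188  0.018 ] lean [ 0.0041 -0.0249] az -171.14 grip 0.6881856107291948 F [-0.1  0.3 -0.4]
tool total [ 0.     -0.      0.0003]  lateral [-0.     -0.      0.0003] down [0. 0. 0.]
twist 0.06373389853962408
```

Call:
apply_moves([
  [-0.03, 0, 0],
], twist=[0], claw=[0.5])

```text
time_s: 52.45
tcp_pos: [0.4295, -0.0191, 0.0454]
ee_rot: [[-0.006, -0.988, -0.153], [-0.028, -0.153, 0.988], [-1.0, 0.01, -0.027]]
wrist_force: [-0.3, -0.2, -2.3]
gripper_width: 0.686
```

```bash
bash w6.sh 6 .6374 .265 .1 -168.2
```

```text
t 52.75 tcp [ 0.4317 -0.0183  0.0472] lean [ 0.0022 -0.0253] az -171.17 grip 0.685148284118652 F [ 0.2  0.2 -3.3]
tool total [-0.0594 -0.2466  0.247 ]  lateral [-0.0067 -0.2467  0.2483] down [-0.0527  0.0001 -0.0013]
twist -2.9691626841192544
```

Call:
apply_moves([
  [-0.05, 0, 0],
], twist=[0], claw=[0.5])

```text
time_s: 52.85
tcp_pos: [0.4261, -0.0187, 0.0909]
ee_rot: [[-0.018, -0.988, -0.152], [-0.031, -0.151, 0.988], [-0.999, 0.022, -0.028]]
wrist_force: [0.5, 0.3, -2.7]
gripper_width: 0.687
```

```bash
bash w6.sh 6 .6374 .265 .1 -168.2
```

```text
t 53.15 tcp [ 0.4301 -0.0175  0.0959] lean [-0.0012 -0.026 ] az -171.21 grip 0.687629334601852 F [-0.8 -0.  -2.9]
tool total [-0.0117 -0.248   0.2473]  lateral [-0.0076 -0.248   0.2474] down [-0.0041  0.     -0.0001]
twist -3.009075956409845
```

Call:
apply_moves([
  [-0.04, 0, 0],
], twist=[0], claw=[0.5])

```text
time_s: 53.25
tcp_pos: [0.4252, -0.0178, 0.1308]
ee_rot: [[-0.017, -0.988, -0.151], [-0.03, -0.151, 0.988], [-0.999, 0.021, -0.027]]
wrist_force: [1.6, 0.2, -2.8]
gripper_width: 0.686
```

```bash
bash w6.sh 6 .6374 .265 .13 -168.2
```

```text
t 53.55 tcp [ 0.4288 -0.0168  0.1343] lean [-0.0049 -0.0267] az -171.25 grip 0.6864770291461563 F [ 0.4  1.1 -3. ]
tool total [-0.0042 -0.2491  0.2468]  lateral [-0.0085 -0.2491  0.2467] down [ 0.0043 -0.      0.0001]
twist -3.0516880298242484
```

Call:
apply_moves([
  [-0.002, -0.014, 0.014],
  [-0.002, -0.022, 0.022],
  [-0.002, -0.028, 0.028],
  [-0.003, -0.031, 0.031],
  [-0.003, -0.031, 0.031],
  [-0.003, -0.031, 0.031],
  [-0.002, -0.031, 0.03],
  [-0.002, -0.028, 0.028],
  [-0.002, -0.018, 0.018],
  [-0.001, -0.01, 0.01],
], twist=[0, 0, 0, -1, -1, -1, 0, 0, 0, 0], claw=[0.5, 0.5, 0.5, 0.5, 0.5, 0.5, 0.5, 0.5, 0.5, 0.5])

```text
time_s: 54.55
tcp_pos: [0.6274, 0.2786, 0.1251]
ee_rot: [[-0.031, -0.979, -0.203], [-0.04, -0.202, 0.979], [-0.999, 0.038, -0.032]]
wrist_force: [0.1, -0.3, -2.0]
gripper_width: 0.69
```

```bash
bash w6.sh 6 .6374 .265 .0241 -168.2;python3 -c "
from h import *
w=imaging.capture('wrist');save(w,'wr2')"
```

```text
t 54.85 tcp [0.6261 0.2752 0.1271] lean [-0.0311 -0.0394] az -168.45 grip 0.6816405533559017 F [ 0.6 -1.  -2.6]
tool total [ 0.1029 -0.013  -0.0089]  lateral [ 0.     -0.009  -0.0123] down [ 0.1028 -0.004   0.0033]
twist -0.24868439806667197
```

View pics/wr2.png

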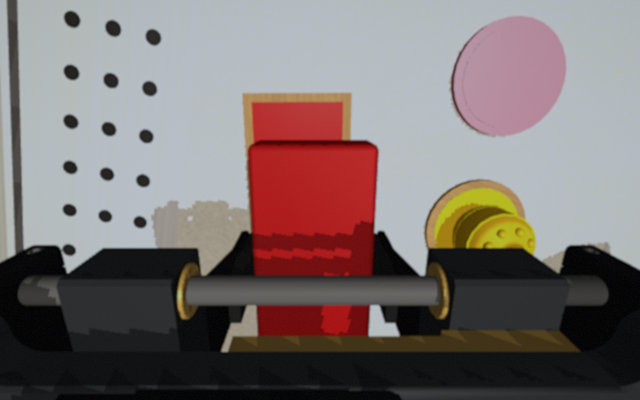

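Parallel over the red board. I correct the lean on the way down.

Call:
apply_moves([
  [0.045, -0.006, -0.011],
], twist=[-0.2], claw=[0.5])

```text
time_s: 55.0
tcp_pos: [0.6375, 0.267, 0.0906]
ee_rot: [[-0.014, -0.978, -0.208], [-0.031, -0.207, 0.978], [-0.999, 0.021, -0.027]]
wrist_force: [0.9, 1.6, -2.3]
gripper_width: 0.69
```

Call:
apply_moves([
  [0, 0, -0.001],
], twist=[0], claw=[0.5])

```text
time_s: 55.1
tcp_pos: [0.633, 0.2619, 0.0834]
ee_rot: [[-0.029, -0.979, -0.204], [-0.037, -0.203, 0.979], [-0.999, 0.036, -0.031]]
wrist_force: [-2.7, -1.4, -4.7]
gripper_width: 0.691
```

```bash
bash w6.sh 6 .6374 .265 .0241 -168.2
```

```text
t 55.4 tcp [0.6386 0.2668 0.0931] lean [-0.011  -0.0285] az -168.03 grip 0.6895154094822341 F [ 0.5 -0.4 -1.9]
tool total [0.0691 0.0004 0.0002]  lateral [ 0.0001  0.0015 -0.0015] down [ 0.069  -0.0011  0.0018]
twist 0.17256250666559936
```

Call:
apply_moves([
  [0.04, 0.001, -0.001],
], twist=[0], claw=[0.5])

```text
time_s: 55.5
tcp_pos: [0.6425, 0.2679, 0.0612]
ee_rot: [[0.005, -0.978, -0.21], [-0.02, -0.21, 0.978], [-1.0, -0.0, -0.021]]
wrist_force: [2.0, 0.4, -2.4]
gripper_width: 0.687
```

Call:
apply_moves([
  [0, 0.001, 0],
], twist=[0], claw=[0.5])

```text
time_s: 55.6
tcp_pos: [0.6374, 0.2658, 0.0563]
ee_rot: [[-0.006, -0.978, -0.208], [-0.025, -0.208, 0.978], [-1.0, 0.011, -0.023]]
wrist_force: [-1.9, -1.6, -5.8]
gripper_width: 0.688
```

```bash
bash w6.sh 6 .6374 .265 .0241 -168.2
```

```text
t 55.9 tcp [0.6424 0.2684 0.0632] lean [ 0.0074 -0.0184] az -167.86 grip 0.6880750046128336 F [ 0.5  0.7 -2.1]
tool total [ 0.0392  0.0057 -0.0015]  lateral [ 0.      0.0056 -0.0023] down [0.0391 0.0001 0.0008]
twist 0.33856616189464717
```

Call:
apply_moves([
  [0.02, 0.0055, -0.002],
], twist=[0.3], claw=[0.5])

```text
time_s: 56.0
tcp_pos: [0.6407, 0.2669, 0.0476]
ee_rot: [[0.016, -0.978, -0.206], [-0.014, -0.206, 0.978], [-1.0, -0.013, -0.017]]
wrist_force: [1.2, 1.0, -2.8]
gripper_width: 0.685
```

```bash
bash w6.sh 7 .6374 .265 .0241 -168.2
```

```text
t 56.35 tcp [0.6384 0.2654 0.0444] lean [ 0.0092 -0.0175] az -168.14 grip 0.6881629763324493 F [-0.2  0.4 -1.6]
tool total [0.0203 0.0012 0.0002]  lateral [-0.      0.001  -0.0002] down [0.0203 0.0001 0.0004]
twist 0.06025171321184075
```

Call:
apply_moves([
  [0.013, 0.001, 0],
], twist=[0], claw=[0.5])

```text
time_s: 56.45
tcp_pos: [0.6395, 0.2662, 0.0338]
ee_rot: [[0.015, -0.978, -0.206], [-0.014, -0.206, 0.978], [-1.0, -0.011, -0.017]]
wrist_force: [0.5, 1.2, -2.5]
gripper_width: 0.685
```

```bash
bash w6.sh 7 .6374 .265 .0241 -168.2; python3 favg.py
```

```text
t 56.8 tcp [0.6377 0.2651 0.0315] lean [ 0.0096 -0.0174] az -168.13 grip 0.6866576392591214 F [ 0.8  0.7 -2.3]
tool total [0.0074 0.0004 0.0001]  lateral [-0.      0.0003 -0.    ] down [0.0074 0.     0.0001]
twist 0.06686248897986502
Favg [-0.1   0.22 -2.25]
```

Call:
apply_moves([
  [0.004, 0, 0],
], twist=[0], claw=[0.5])

```text
time_s: 57.1
tcp_pos: [0.6382, 0.2653, 0.0283]
ee_rot: [[0.011, -0.979, -0.206], [-0.016, -0.206, 0.978], [-1.0, -0.007, -0.018]]
wrist_force: [-0.8, -0.0, -1.8]
gripper_width: 0.688
```

```bash
bash w6.sh 3 .6374 .265 .0241 -168.2; python3 favg.py
```

```text
t 57.25 tcp [0.6374 0.2648 0.0271] lean [ 0.0087 -0.0178] az -168.14 grip 0.6835455529116459 F [-0.2 -0.1 -2.9]
tool total [ 0.003  -0.0001  0.0003]  lateral [-0.     -0.0001  0.0002] down [0.003  0.     0.0001]
twist 0.05621597506669218
Favg [-0.3  -0.3  -2.31]
```

Call:
apply_moves([
  [0.002, 0, 0],
], twist=[0], claw=[0.5])

```text
time_s: 57.55
tcp_pos: [0.6381, 0.2652, 0.026]
ee_rot: [[0.011, -0.979, -0.206], [-0.017, -0.206, 0.978], [-1.0, -0.007, -0.019]]
wrist_force: [0.7, 0.0, -2.6]
gripper_width: 0.691
```

```bash
bash w6.sh 3 .6374 .265 .0241 -168.2; python3 favg.py
```

```text
t 57.7 tcp [0.6376 0.2649 0.0254] lean [ 0.0093 -0.0174] az -168.14 grip 0.6822454829018085 F [ 0.7 -0.9 -2. ]
tool total [0.0013 0.0002 0.0002]  lateral [-0.      0.0002  0.0002] down [0.0013 0.     0.    ]
twist 0.05785825021840196
Favg [-0.38 -0.15 -2.45]
```

Call:
apply_moves([
  [0.001, 0.0005, 0],
], twist=[0], claw=[0.5])

```text
time_s: 58.0
tcp_pos: [0.6375, 0.265, 0.0249]
ee_rot: [[0.01, -0.979, -0.205], [-0.017, -0.206, 0.978], [-1.0, -0.007, -0.019]]
wrist_force: [0.4, -0.1, -3.4]
gripper_width: 0.688
```

```bash
bash w6.sh 3 .6374 .265 .0241 -168.2; python3 favg.py
```

```text
t 58.15 tcp [0.6373 0.2649 0.0247] lean [ 0.0097 -0.0172] az -168.14 grip 0.6827152417940183 F [-0.3 -0.3 -3.2]
tool total [ 0.0006 -0.0001  0.0001]  lateral [-0.     -0.0001  0.0001] down [0.0006 0.     0.    ]
twist 0.06465509599868824
Favg [ 0.29 -0.27 -2.66]
```

Call:
apply_moves([
  [0.001, 0, 0],
], twist=[0], claw=[0.5])

```text
time_s: 58.45
tcp_pos: [0.6373, 0.2649, 0.0243]
ee_rot: [[0.01, -0.979, -0.206], [-0.017, -0.206, 0.978], [-1.0, -0.006, -0.019]]
wrist_force: [-2.5, 0.2, 4.0]
gripper_width: 0.69
```

```bash
bash w6.sh 3 .6374 .265 .0241 -168.2; python3 favg.py
```

```text
t 58.6 tcp [0.6373 0.265  0.0243] lean [ 0.0099 -0.0173] az -168.13 grip 0.6872335230441423 F [-2.2 -0.2  2. ]
tool total [ 0.0002 -0.0001  0.    ]  lateral [ 0.     -0.0001  0.    ] down [0.0002 0.     0.    ]
twist 0.07237152112844569
Favg [-1.74  0.16  2.93]
```

Contact. I release and retreat.

Call:
apply_moves([
  [0, 0, 0],
  [0, 0, 0],
  [0, 0, 0],
  [0, 0, 0],
  [0, 0, 0],
  [0, 0, 0],
], twist=[0, 0, 0, 0, 0, 0], claw=[0.72, 0.78, 0.85, 1, 1, 1])

```text
time_s: 59.4
tcp_pos: [0.6391, 0.2654, 0.024]
ee_rot: [[0.014, -0.978, -0.206], [-0.015, -0.206, 0.978], [-1.0, -0.011, -0.017]]
wrist_force: [0.1, -0.8, -0.6]
gripper_width: 0.977
```

Call:
apply_moves([
  [-0.03, 0, 0],
], twist=[0], claw=[1])

```text
time_s: 59.5
tcp_pos: [0.6358, 0.2641, 0.0495]
ee_rot: [[0.005, -0.979, -0.205], [-0.02, -0.205, 0.979], [-1.0, -0.001, -0.02]]
wrist_force: [-0.3, -0.2, -0.2]
gripper_width: 0.991
```

```bash
bash w6.sh 5 .6374 .265 .2
```

```text
t 59.75 tcp [0.6385 0.2658 0.0539] lean [ 0.0137 -0.0146] az -168.13 grip 0.9982404633338837 F [-0.7 -0.  -1.2]
tool total [-0.1461 -0.0003 -0.0031]  lateral [-0.      0.0012 -0.0006] down [-0.1461 -0.0015 -0.0025]
```

Call:
apply_moves([
  [-0.05, 0, 0],
], twist=[0], claw=[1])

```text
time_s: 59.85
tcp_pos: [0.6326, 0.2636, 0.095]
ee_rot: [[-0.003, -0.979, -0.204], [-0.023, -0.204, 0.979], [-1.0, 0.008, -0.022]]
wrist_force: [0.5, 0.2, -0.4]
gripper_width: 0.998
```

```bash
bash w6.sh 6 .6374 .265 .2
```

```text
t 60.15 tcp [0.637  0.2661 0.1026] lean [ 0.0115 -0.0155] az -168.15 grip 0.9993164213485404 F [0.  0.  0.3]
tool total [-0.0974 -0.001  -0.0029]  lateral [ 0.     -0.0002 -0.0012] down [-0.0974 -0.0008 -0.0017]
```

Call:
apply_moves([
  [-0.05, 0.0, 0.04],
], twist=[0], claw=[1])

```text
time_s: 60.25
tcp_pos: [0.6265, 0.2928, 0.1341]
ee_rot: [[-0.004, -0.98, -0.2], [-0.025, -0.199, 0.98], [-1.0, 0.009, -0.023]]
wrist_force: [0.3, 1.1, -0.6]
gripper_width: 1.0
```

```bash
bash w6.sh 6 .55 .3 .2; python3 wm.py wr3 plinth_red_center,board_red,bauble_yellow_center; python3 f4.py wr3 plinth_red_center .6374 .265 11.8 .006
```

```text
t 60.55 tcp [0.6292 0.2972 0.1401] lean [ 0.0084 -0.0172] az -168.17 grip 1.0009975618974916 F [ 0.7 -0.2  0.2]
tool total [-0.0606  0.0767  0.0178]  lateral [-0.0007  0.077   0.0189] down [-0.0599 -0.0003 -0.0011]
plinth_red_center [(0.6, array([312., 154.]), np.int64(10651), [154.0, 33.0, 33.0])]
board_red [(0.76, array([316., 137.]), np.int64(6228), [151.0, 90.0, 64.0])]
bauble_yellow_center [(0.68, array([507., 214.]), np.int64(4677), [140.0, 123.0, 19.0])]
plinth_red_center [ 0.6378  0.2654 11.9098] 0.006
  free z [6.37800e-01 2.65700e-01 1.18831e+01 3.10000e-03] 0.0023
```

View pics/wr3.png

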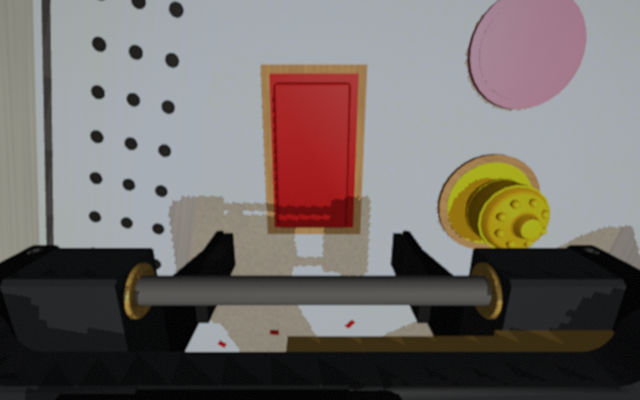

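Run:
```python
from fit import *
import pickle
a=pickle.load(open("wr3.pk","rb"))
print("yellow",fit(lambda p:[baub(p[0],p[1],.006)],[.4692,.2761],[a["im"]],[a["m"]["bauble_yellow_center"][0][1]],[.004,.004]))
t=imaging.capture("top");b=imaging.capture("scene");save(t,"topF",(130,100,490,310),2.2);save(b,"sceneF",(130,110,450,330),2.4)
for q in("bowl","jar"):
    for n,i in(("top",t),("scene",b)):
        d=imaging.regions_of(q,i)[0];print(q,n,np.argwhere(d["mask"])[:,::-1].mean(0).round(1),d["mask"].sum())
s=r.sense();print(s["time_s"],np.abs(s["joint_velocities"]).max())
```

```text
yellow (array([0.47060528, 0.2757945 ]), np.float64(0.012049927620593452))
bowl top [355.7 123.5] 1478
bowl scene [346.  285.4] 2769
jar top [457.7 206.1] 364
jar scene [159.1 292.3] 1066
61.05 0.12452784074048814
```

View pics/topF.png

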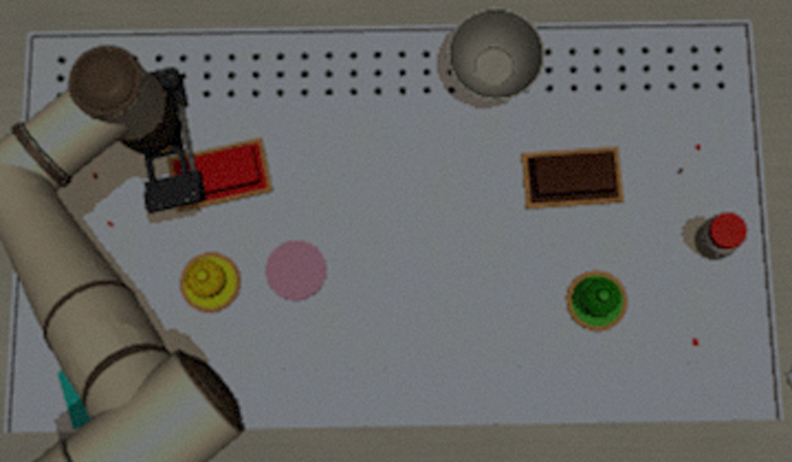

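View pics/sceneF.png

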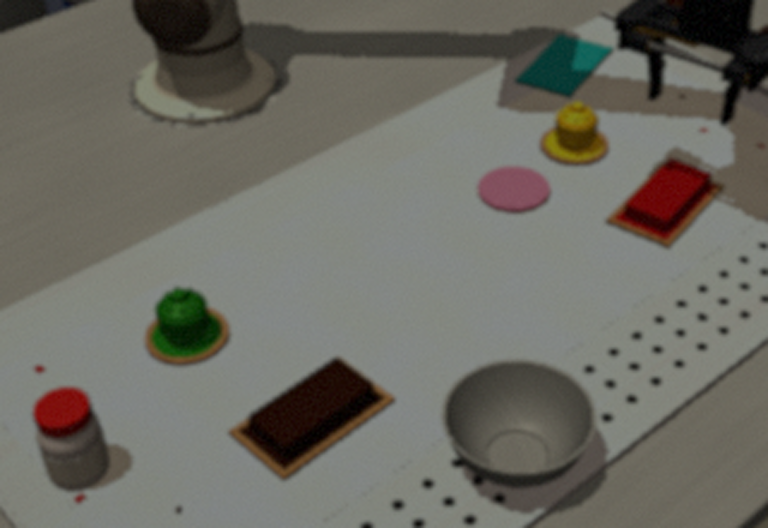

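Both views show each bauble upright on its own disc and each plinth flat on its own board. The bowl and jar haven't moved, and the gripper is clear and empty. I hand it in.

```bash
python3 -c "
from h import *
print(job.finish_job())"
```

```text
the job is handed in; nothing more can be done
None
```

The job is done and handed in at about 61 s: I set the yellow then the green bauble on their round boards, and only then laid the brown and red plinths on their oblong boards.

**Last checks:**

| Thing | Distance from its board's middle | Other readings |
|---|---|---|
| Yellow bauble | about 1.5 mm | upright |
| Green bauble | about 1.2 mm | upright |
| Brown plinth | about 1 mm | within 0.4° of the board, underside at 6 mm |
| Red plinth | under 1 mm | within about 0.1° of the board |

- **Undisturbed things:** the bowl and jar are where they started, in both the top and scene views. I did not touch the pink and turquoise look-alikes.
- **Forces:** the highest wrist force component in any reading was about 6 N, and the gripper was clear and empty at the end.

**What disagreed or failed:**
- **Camera views:** the top and scene cameras differed by about 4 mm in y, so I used the wrist camera for all positions.
- **Brown plinth:** the network missed it once. I masked it by darkness instead, and its height fit from that mask was poor (−9 mm), so I used only the position and angle.
- **Red plinth height:** with height left free in the last view, the fit put its underside at 3 mm instead of 6 mm. A single view measures height weakly, and both outside views show it flat on the board.
- **Tool tilt:** the tool drifted up to about 3.7° from vertical during moves. I corrected it to about 1.5° or less before each grip and release.

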